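# Draw up the second cam lock of an upturned kitchen riser with the hex key

## Robot

A 7-joint arm with a two-finger parallel gripper is mounted at the origin on a cart in front of the work surface, level with it; the furniture and walls round the work are solid. World frame = base frame: x ahead of the robot, y to its left, z up, the work surface at z = 0. Lengths are in m, angles in rad, forces in N, time in s.
With the tool pointing down it reaches from about 0.4 to 0.85 m from the base axis. Payload 4.5 kg.
Tool frame: the origin (TCP) lies on the mounting face of the last link; the fingertips stand 173 mm ahead of it and the grasp point (between the pads) lies 155 mm ahead of it; x points along the fingers, z is the direction in which the jaws open and shut, and the axes are right-handed (so a half turn about x gives the same grasp; the last joint's range is limited). The gripper opens to 85 mm and grips with 20 to 120 N. Pads are 22 mm wide; open, the fingers measure 114 mm over their backs; the gripper's body (76 mm by 85 mm) begins 54 mm behind the grasp point. The pads swing forward as they close: fully open they stand 13 mm farther back than shut.
Start: joints at [1.33, 0.689, -0.195, 1.565, 0.157, 0.902, -0.215], TCP at [0.17, -0.602, 0.405] pointing down, gripper open.
Joint ranges: [-3.01, 3.01], [-0.46, 2.08], [-1.47, 1.51], [0.13, 2.56], [-1, 4.14], [0.04, 2.09], [-2.66, 2.66]. Speed limits (rad/s): [2.57, 2.57, 3.14, 3.14, 3.14, 3.14, 3.14].

## Interface

Orientations are given as a unit quaternion [w, x, y, z].
In Python, from station import status, vision, ctrl gives the robot as it stands.
- The arm moves only by the tool play_rows, never from a script. Its argument "series" is text: rows parted by semicolons, each of 7 numbers parted by spaces: the gripper command: -1 is shut, 1 is fully open, values between are in proportion, then the shift along the tool's x, y, z each as a share of 15 cm, from -1 to 1, then the turn, a rotation vector about the tool's x, y, z each as a share of 30 degrees, from -1 to 1. A call has 1 to 10 rows; each row shifts and turns the commanded pose from where the row before left it, along the tool's axes as they then stand; what a row does not reach is not made up. A row lasts 1/12 s, in which the tool goes at most 41.7 mm and 7.16 degrees, less where a joint would pass 70% of its speed; a pose out of reach is approached as far as the arm can. A call with a number of a shift or a turn outside -1 to 1 is refused whole. A call with a gripper value outside its range is refused whole. The fingers move at their own pace and stop on an object; the grip force is fixed at half the most. Time passes only in rows, so rows that do not move let the fingers close. It gives the time, the measured TCP pose, the force and the opening at its end, in the units of the state.
- status.get_state(): the state, without advancing time (a new reading comes with each control period).
- vision.grab_frame(name): name is "scene" or "top" or "wrist"; returns (picture, depth): 384x512x3 uint8, red, green, blue; 384x512 float32, m along the optical axis (not along the pixel's ray), 0 where there is no reading.
- vision.calibration(name): a dict with "mtx" (3x3 intrinsics, pixels), "position" and "orientation" of the camera in the world. Camera axes: x right, y down, z forward; pixel columns grow to the right and rows downward; lengths in m; the calibration is good to about 2 mm. A picture is of the moment at which its call begins: read the wrist's pose just before it. calibration takes no time and is no camera call; for the wrist camera it gives the pose at the moment of the call.
- ctrl.close_job(): hands the job in, once; it reports no verdict.
The state is a dict: "clock": time; "qpos": joint angles; "qd": joint speeds; "tau": joint torques, N m; "tcp_pos": TCP position; "tool_rot": TCP orientation; "force": force on the tool from outside, world axes, zero at the start; "ft_torque": the same for the moment, N m; "finger_gap": opening from 0.0 (shut) to 1.0 (fully open).
Only numpy, scipy, OpenCV 4.12 (cv2) and the standard library are available. Lean on these libraries where they do the work, as an engineer would, in place of code of your own. Each camera call takes 0.05 s, during which the arm holds its last target.

## Task

The little wooden riser lies upside down on its mat, half put together: the cheek on its left end is already drawn up tight, with the hex key still standing in that cam lock, while the cheek on its right end still gapes. Pull the key out, feel it down into the hex socket of the right-hand lock and turn it clockwise, taking fresh grips as you need them, until that cheek is drawn up tight with no gap. Leave the key standing down in that lock with the left joint still tight, don't let the key fall over on the way, and leave the tape and the mug where they stand.

Things in the scene. Friction and masses are not known exactly. Their poses are not given: they have to be found in the camera images.
- riser: Low wooden countertop riser lying upside down on a thin dark rubber mat; it cannot shift. Origin on the worktop under its middle; x across its depth, y along its length towards the left (finished) end, z up. The board is 300 mm long (y), 150 mm deep (x), its upper face 39 mm over the worktop. At each end stands a wooden cheek 24 mm thick and 156 mm deep whose top is 88 mm over the worktop. The mat measures 190 x 410 x 3 mm.
- lock_a (a point): Centre of the left cam lock's round recess (31 mm wide), level with the board's upper face, 108 mm from the riser's middle along +y and 42 mm from the left cheek. Axes as the riser's. This lock is tight and the key starts in it. Both locks are alike: a steel cam drum whose rim lies 5 mm below the board's face, dished 4 mm deep to a narrow flat ledge round a hex socket 15 mm across flats, whose floor is 25 mm below the board's face (16 mm of full hexagon).
- lock_b (a point): The same point of the right cam lock, 108 mm from the riser's middle along -y. Its hexagon may lie at any angle, which is not reported and must be found by feel: a key that does not match stops with its tip on that ledge, 9 mm below the board's face, a matching one goes in to 25 mm. The drum turns stiffly (about 0.07 N m), clockwise seen from above to tighten, through at most half a turn, to a hard stop where the joint is closed.
- cheek_a (a joint): Gap between the left cheek and the board's end, m: 0 closed (as it starts), 0.006 wide open. It moves only with its lock.
- cheek_b (a joint): Gap between the right cheek and the board's end, m: 0 closed; starts between 0.0036 and 0.0057. It moves only with its lock: 6 mm for half a turn.
- key: Hex key of about 110 g, 136 mm tall: steel hexagon 14 mm across flats from the tip up to 70 mm, a round brass collar 21 mm wide from 70 to 80 mm, then a square dark wooden grip 26 x 26 mm from 80 to 136 mm. Origin at the centre of the tip, z up the shank to the grip; the grip's sides and one pair of the hexagon's flats face along x. It starts upright in the left lock.
- tape: Roll of tan tape, 104 mm across and 25 mm high, lying on the board between the locks; origin at the centre of its underside.
- mug: White spotted mug, 91 mm tall, standing left of the riser; origin under its middle.
Mind the look-alikes: they are no part of the job. Of the things that look like the key, the largest one is meant.

How it is judged:
On the way, in this order (a step that is already met when the one before it is completed fails the run):
1. the key is drawn clear of the left lock (z of key in the frame of lock_a above 0.005 m), for 0.1 s.
2. the key stands down in the right lock's hex socket, which still has to be tightened (horizontal distance between key and lock_b below 0.005 m and z of key in the frame of lock_b below -0.018 m), for 0.1 s.
At the end, for the whole second after the job is handed in: Both cheeks are drawn up (gap under 0.6 mm), and the key stands at rest in the right lock: its tip within 5 mm of the lock's axis, more than 18 mm below the board's face, leaning less than 0.2 rad (all of step 2 and value of joint each of cheek_b, cheek_a below 0.0006 m and angle between key's own z axis and vertical below 0.2 rad and linear speed of key below 0.02 m/s); the robot touches nothing.
It fails at once if the key falls over (leans more than 0.7 rad) (angle between key's own z axis and vertical above 0.7 rad).
It fails at once if the roll of tape is pushed more than 25 mm from its place (distance of tape from where it was at the start of the episode above 0.025 m).
It fails at once if the mug is pushed more than 25 mm from its place (distance of mug from where it was at the start of the episode above 0.025 m).
It also fails if it takes over 51 s, if anything falls off the work surface, if the arm or the gripper's body presses on something with over 40 N, if the wrist force passes 120 N, or if a joint passes its speed limit or range.

## Working session

There is one attempt and no reset: what is moved stays moved. The work goes in short steps, Python scripts to look and compute and a tool call to move; the robot and the scene stay as the last step left them, time stands still between calls to the robot, and variables do not carry over. Pictures are saved under pics/ and viewed, and the job is handed in when it is done.

Besides the shell and the picture viewer there is one more tool, called after "Emit:" as name(argument=value, ...), one argument or row to a line, values as JSON. play_rows: Moves the arm, as the interface text tells. Its arguments: {"type":"object","properties":{"series":{"type":"string"}},"required":["series"]}

```bash
ls; mkdir -p pics; cat > h.py <<'E'
import numpy as np, cv2
from scipy.spatial.transform import Rotation as R
from station import status, vision, ctrl
def rot(q): return R.from_quat([q[1],q[2],q[3],q[0]])
def cast(cal,u,v,z):
    K=np.array(cal['mtx']);d=np.linalg.inv(K)@np.array([u,v,1.]);M=rot(cal['orientation']).as_matrix();p=np.array(cal['position']);w=M@d
    return p+w*(z-p[2])/w[2]
def pt(cal,u,v,dep):
    K=np.array(cal['mtx']);d=np.linalg.inv(K)@np.array([u,v,1.])*dep
    return np.array(cal['position'])+rot(cal['orientation']).as_matrix()@d
def proj(cal,P):
    c=rot(cal['orientation']).as_matrix().T@(np.array(P)-np.array(cal['position']));q=np.array(cal['mtx'])@c;return q[:2]/q[2]
def cloud(cal,dep):
    v,u=np.indices(dep.shape);K=np.array(cal['mtx']);d=np.stack([u,v,np.ones_like(u)],-1)@np.linalg.inv(K).T*dep[...,None]
    return np.array(cal['position'])+d@rot(cal['orientation']).as_matrix().T
E
python3 - <<'E'
from h import *
print(status.get_state())
for n in ['scene','top','wrist']:
    c=vision.calibration(n);i,d=vision.grab_frame(n);print(n,c)
    cv2.imwrite(f'pics/{n}0.png',i[...,::-1]);np.savez(f'{n}0.npz',i=i,d=d)
E
```

```text
pics
{'clock': 0.0, 'qpos': array([ 1.32981183,  0.69003064, -0.19451456,  1.56641436,  0.15728976,
        0.90250734, -0.2151062 ]), 'qd': array([-0.00055909, -0.00011106,  0.00168206,  0.00034544, -0.00148979,
        0.00026685, -0.00035905]), 'tau': array([-6.53419556e-04, -5.39590502e+01, -1.26648065e+00, -1.58540493e+01,
        9.10653529e-03,  9.58575314e-03, -3.02472961e-05]), 'tcp_pos': array([ 0.16946447, -0.60121795,  0.40383589]), 'tool_rot': array([ 0.56320335,  0.42716624,  0.56436758, -0.42640383]), 'force': array([0.42729556, 0.08293252, 0.02239962]), 'ft_torque': array([ 0.04425291,  0.0317309 , -0.02744078]), 'finger_gap': 1.0008059488996515}
scene {'mtx': array([[451.85029315,   0.        , 256.3369632 ],
       [  0.        , 451.85029315, 189.10564267],
       [  0.        ,   0.        ,   1.        ]]), 'position': array([-0.1095139 ,  0.94850802,  0.59225763]), 'orientation': array([ 0.17732032, -0.27076284,  0.80828511, -0.49185381])}
top {'mtx': array([[426.11987887,   0.        , 257.96904217],
       [  0.        , 426.11987887, 194.13879528],
       [  0.        ,   0.        ,   1.        ]]), 'position': array([0.4103624 , 0.12290225, 1.19332197]), 'orientation': array([ 0.02878377, -0.70106844,  0.71172069, -0.03358851])}
wrist {'mtx': array([[328.78049357,   0.        , 250.66767874],
       [  0.        , 328.78049357, 190.87109347],
       [  0.        ,   0.        ,   1.        ]]), 'position': array([ 0.24521315, -0.57938726,  0.37409719]), 'orientation': array([ 0.12372263,  0.78761043, -0.59615981, -0.09463615])}
```

View pics/scene0.png

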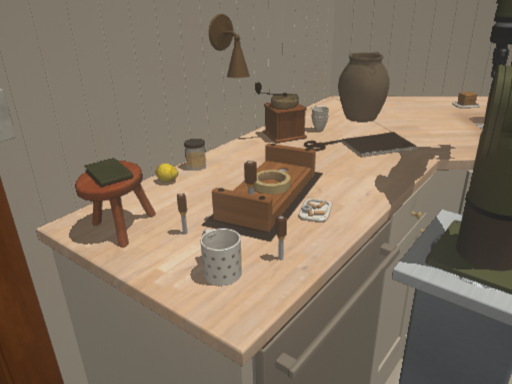

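View pics/top0.png

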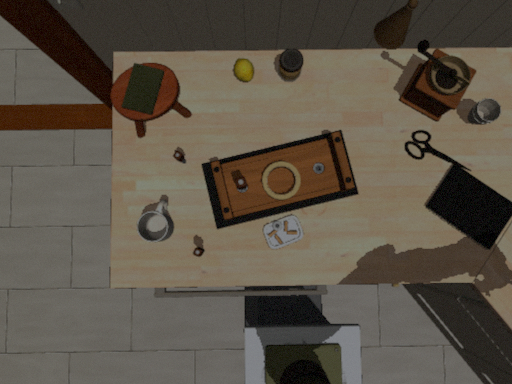

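View pics/wrist0.png

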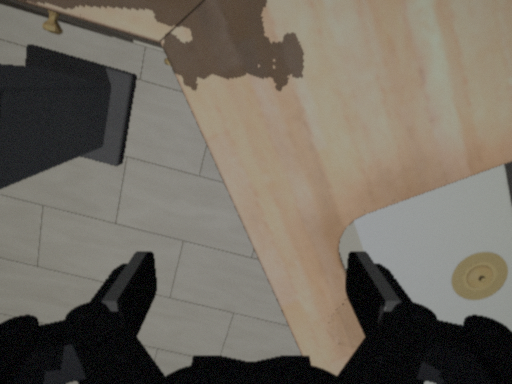

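The scene and top views show the riser at top pixels (205-357, 130-226). The key stands at about (240,182), lock B is near (319,168), and the tape is at (281,180). Next I'll measure the riser.

```bash
python3 - <<'E'
from h import *
c=vision.calibration('top');z=np.load('top0.npz');i,d=z['i'],z['d']
P=cloud(c,d)
roi=np.zeros(d.shape,bool);roi[125:232,198:362]=1
# cheek tops
for name,lo,hi in [('cheek',.078,.10),('board',.03,.05)]:
    m=(roi&(P[...,2]>lo)&(P[...,2]<hi)).astype(np.uint8)
    n,l,s,ce=cv2.connectedComponentsWithStats(m)
    for k in range(1,n):
        if s[k,4]>100:
            q=P[l==k];r=cv2.minAreaRect(q[:,:2].astype(np.float32)*1000);print(name,s[k],q.mean(0).round(4),r, np.median(q[:,2]))
m=roi&(P[...,2]>.11);n,l,s,ce=cv2.connectedComponentsWithStats(m.astype(np.uint8))
for k in range(1,n):
    q=P[l==k];print('high',s[k],q.mean(0),q.min(0),q.max(0))
im=cv2.resize(i[120:240,190:370],None,fx=4.4,fy=4.4,interpolation=cv2.INTER_CUBIC);cv2.imwrite('pics/topz.png',np.clip(im[...,::-1].astype(float)*1.6,0,255))
E
```

```text
cheek [330 132  24  58 548] [ 0.5946 -0.1065  0.0868] ((595.3156127929688, -107.69059753417969), (154.9180908203125, 25.12445068359375), 13.072540283203125) 0.08709467986881869
cheek [210 161  22  59 544] [0.521  0.2116 0.087 ] ((521.35498046875, 211.8413543701172), (154.986572265625, 24.071821212768555), 13.079726219177246) 0.08698237759531802
board [ 220  137  124   80 4726] [0.5599 0.0506 0.0385] ((558.6035766601562, 49.392845153808594), (152.79354858398438, 310.90570068359375), 12.701105117797852) 0.038486570930828634
board [267 167  28  28 603] [0.5487 0.0524 0.0388] ((548.587646484375, 52.85276794433594), (73.74311828613281, 72.55709075927734), 44.53953552246094) 0.03871196265489796
high [293 131   1   1   1] [0.4103624  0.12290225 1.19332197] [0.4103624  0.12290225 1.19332197] [0.4103624  0.12290225 1.19332197]
high [275 133   1   1   1] [0.4103624  0.12290225 1.19332197] [0.4103624  0.12290225 1.19332197] [0.4103624  0.12290225 1.19332197]
high [209 135   1   1   1] [0.4103624  0.12290225 1.19332197] [0.4103624  0.12290225 1.19332197] [0.4103624  0.12290225 1.19332197]
high [
[... 7991 characters left out ...]
2290225 1.19332197] [0.4103624  0.12290225 1.19332197]
high [312 221   1   1   1] [0.4103624  0.12290225 1.19332197] [0.4103624  0.12290225 1.19332197] [0.4103624  0.12290225 1.19332197]
high [351 221   1   1   1] [0.4103624  0.12290225 1.19332197] [0.4103624  0.12290225 1.19332197] [0.4103624  0.12290225 1.19332197]
high [279 223   2   2   2] [0.4103624  0.12290225 1.19332197] [0.4103624  0.12290225 1.19332197] [0.4103624  0.12290225 1.19332197]
high [211 227   1   1   1] [0.4103624  0.12290225 1.19332197] [0.4103624  0.12290225 1.19332197] [0.4103624  0.12290225 1.19332197][ WARN:0@1.177] global loadsave.cpp:1063 imwrite_ Unsupported depth image for selected encoder is fallbacked to CV_8U.
```

View pics/topz.png

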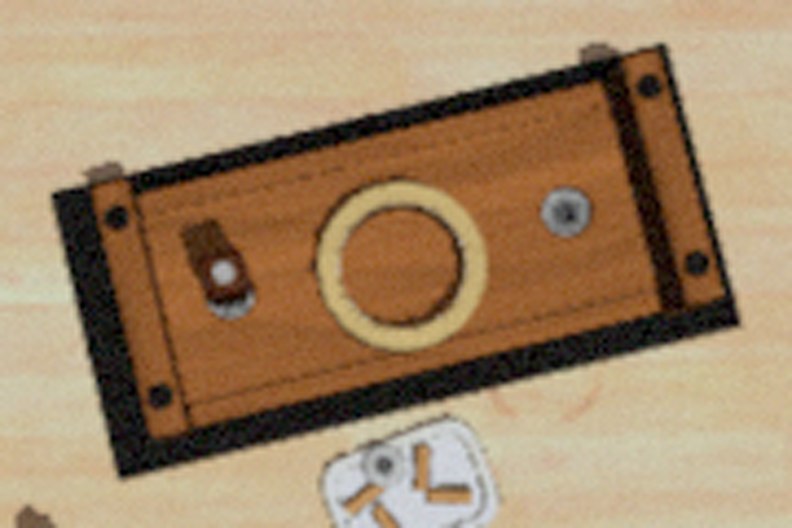

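```bash
python3 - <<'E'
from h import *
c=vision.calibration('top');z=np.load('top0.npz');i,d=z['i'],z['d']
P=cloud(c,d)
q=P[175:193,233:249].reshape(-1,3);q=q[(q[:,2]>.143)&(q[:,2]<.16)]
print('key top',len(q),q.mean(0),np.median(q,0),cv2.minAreaRect(q[:,:2].astype(np.float32)*1000))
print('lockB img',cast(c,318.9,168.2,.034), 'tape',cast(c,281.4,180.2,.064))
a=np.array([521.4,211.8]);b=np.array([595.3,-107.7]);u=(a-b)/np.linalg.norm(a-b);mid=a-162*u
print('yaw',np.degrees(np.arctan2(-u[0],u[1])),'gap',np.linalg.norm(a-b)-324,'mid',mid,'A',mid+108*u,'B',mid-108*u)
s=status.get_state();print(rot(s['tool_rot']).as_matrix().round(3))
cw=vision.calibration('wrist');T=rot(s['tool_rot']).as_matrix();print('wristcam in tool',T.T@(cw['position']-s['tcp_pos']),(T.T@rot(cw['orientation']).as_matrix()).round(3))
E
```

```text
key top 101 [0.53302113 0.15908879 0.14889333] [0.53328649 0.15886247 0.14905354] ((533.0924682617188, 159.1735076904297), (25.290075302124023, 24.626407623291016), 12.112768173217773)
lockB img [ 0.58194718 -0.05432745  0.034     ] tape [0.54663153 0.0513413  0.064     ]
yaw 13.023427064430932 gap 3.9351460273814496 mid [557.90660853  53.96696311] A [533.56886951 159.1889877 ] B [582.24434755 -51.25506148]
[[-0.     0.962  0.271]
 [ 0.001  0.271 -0.962]
 [-1.    -0.    -0.001]]
wristcam in tool [ 0.02984307  0.07884414 -0.00045053] [[-0.    -0.308  0.952]
 [-0.    -0.952 -0.308]
 [ 1.    -0.     0.   ]]
```

Emit:
play_rows(
  series="1 0 0.23 -0.14 0 0 0;1 0 0.23 -0.14 0 0 0;1 0 0.23 -0.14 0 0 0;1 0 0.23 -0.14 0 0 0;1 0 0.23 -0.14 0 0 0;1 0 0.23 -0.14 0 0 0;1 0 0.23 -0.14 0 0 0;1 0 0.23 -0.14 0 0 0;1 0 0.23 -0.14 0 0 0;1 0 0.23 -0.14 0 0 0",
)

```text
clock: 0.98
tcp_pos: [0.4456, -0.3042, 0.4046]
tool_rot: [0.564, 0.427, 0.564, -0.427]
force: [-0.5, -1.9, 0.5]
finger_gap: 0.998
```

```bash
cat > go.py <<'E'
from h import *
import sys
s=status.get_state();T=rot(s['tool_rot']).as_matrix()
print('t',round(s['clock'],2),'q',s['qpos'].round(2),'tcp',s['tcp_pos'].round(4),'F',s['force'].round(1),'M',s['ft_torque'].round(2),'gap',round(s['finger_gap'],3))
print('xdir',T[:,0].round(4),'yaw(tool y)',np.degrees(np.arctan2(T[1,1],T[0,1])).round(2))
if len(sys.argv)>3:
    g=np.array([float(x) for x in sys.argv[1:4]]);d=T.T@(g-s['tcp_pos']);print('delta tool mm',(d*1000).round(1),'shares',(d/.15).round(3),'rows>=',np.linalg.norm(d)/.0417)
E
python3 go.py .5333 .159 .405
```

```text
t 0.98 q [ 0.61  0.58 -0.16  1.83  0.12  0.75 -0.91] tcp [ 0.4456 -0.3042  0.4046] F [-0.5 -1.9  0.5] M [-0.05 -0.04  0.05] gap 0.998
xdir [-3.e-04  0.e+00 -1.e+00] yaw(tool y) 15.74
delta tool mm [-4.00e-01  2.10e+02 -4.22e+02] shares [-0.003  1.4   -2.813] rows>= 11.304032844261444
```

Emit:
play_rows(
  series="1 0 0.12 -0.235 0 0 0;1 0 0.12 -0.235 0 0 0;1 0 0.12 -0.235 0 0 0;1 0 0.12 -0.235 0 0 0;1 0 0.12 -0.235 0 0 0;1 0 0.12 -0.235 0 0 0;1 0 0.12 -0.235 0 0 0;1 0 0.12 -0.235 0 0 0;1 0 0.12 -0.235 0 0 0;1 0 0.12 -0.235 0 0 0",
)

```text
clock: 1.82
tcp_pos: [0.5222, 0.0843, 0.4046]
tool_rot: [0.564, 0.427, 0.564, -0.427]
force: [1.0, -0.7, 0.0]
finger_gap: 1.004
```

Emit:
play_rows(
  series="1 0 0.1 -0.23 -0.2 0 0;1 0 0 0 -0.238 0 0;1 0 0 0 -0.238 0 0;1 0 0 0 -0.238 0 0;1 0 0 0 -0.238 0 0;1 0 0 0 -0.238 0 0;1 0 0 0 -0.238 0 0;1 0 0 0 -0.238 0 0;1 0 0 0 -0.238 0 0;1 0 0 0 -0.238 0 0",
)

```text
clock: 2.65
tcp_pos: [0.5273, 0.1195, 0.4045]
tool_rot: [0.707, 0.022, 0.707, -0.023]
force: [0.2, -0.5, -0.3]
finger_gap: 0.998
```

Emit:
play_rows(
  series="1 0 0 0 -0.238 0 0;1 0 0 0 -0.238 0 0;1 0 0 0 -0.238 0 0;1 0 0 0 -0.238 0 0;1 0 0 0 -0.238 0 0;1 0 0 0 -0.238 0 0;1 0 0 0 -0.238 0 0;1 0 0 0 -0.238 0 0;1 0 0 0 -0.238 0 0;1 0 0 0 -0.238 0 0",
)

```text
clock: 3.48
tcp_pos: [0.5273, 0.1193, 0.4044]
tool_rot: [0.587, -0.394, 0.587, 0.394]
force: [0.1, 0.5, 0.1]
finger_gap: 0.999
```

Emit:
play_rows(
  series="1 0 0 0 -0.238 0 0;1 0 0 0 -0.238 0 0;1 0 0 0 -0.238 0 0;1 0 0 0 -0.238 0 0;1 0 0 0 -0.238 0 0;1 0 0 0 0 0 0",
)

```text
clock: 3.98
tcp_pos: [0.5274, 0.1192, 0.4041]
tool_rot: [0.439, -0.554, 0.439, 0.555]
force: [0.2, -0.2, -0.1]
finger_gap: 0.999
```

```bash
python3 go.py .5333 .159 .405; python3 - <<'E'
from h import *
c=vision.calibration('wrist');i,d=vision.grab_frame('wrist')
np.savez('w1.npz',i=i,d=d,**c);cv2.imwrite('pics/w1.png',i[...,::-1])
E
```

```text
t 3.98 q [ 0.25  0.74 -0.99  1.8   0.73  1.01  0.77] tcp [0.5274 0.1192 0.4041] F [ 0.2 -0.2 -0.1] M [-0.03 -0.01  0.04] gap 0.999
xdir [-1.2e-03  1.0e-04 -1.0e+00] yaw(tool y) -166.75
delta tool mm [ -0.9 -14.9  37.4] shares [-0.006 -0.099  0.25 ] rows>= 0.9661700901276217
```

View pics/w1.png

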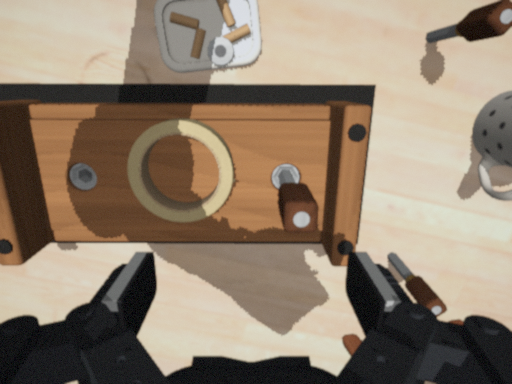

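The wrist view shows the key's grip top with its white dot at (302,219), lock B at (83,176) and the tape at (180,170). I'll measure the grip-top square and lock B from this frame.

```bash
python3 - <<'E'
from h import *
z=np.load('w1.npz');i,d=z['i'],z['d'];c={k:z[k] for k in('mtx','position','orientation')}
P=cloud(c,d);Z=P[...,2]
m=((d>.05)&(Z>.142)&(Z<.158)).astype(np.uint8);m[250:]=0
n,l,s,ce=cv2.connectedComponentsWithStats(m)
for k in range(1,n):
    if s[k,4]>60:
        q=P[l==k];print('keytop',s[k],np.median(q,0),cv2.minAreaRect(q[:,:2].astype(np.float32)*1000))
        # ray-cast the contour
        cs=cv2.findContours((l==k).astype(np.uint8),0,1)[0][0].reshape(-1,2);g=np.array([cast(c,u,v,.150)[:2] for u,v in cs])
        print(' cast',cv2.minAreaRect(g.astype(np.float32)*1000))
for lo,hi,nm in[(.08,.096,'cheek')]:
    m=((Z>lo)&(Z<hi)&(d>.05)).astype(np.uint8);m[265:]=0;m=cv2.morphologyEx(m,cv2.MORPH_OPEN,np.ones((3,3)))
    n,l,s,ce=cv2.connectedComponentsWithStats(m)
    for k in range(1,n):
        if s[k,4]>300:q=P[l==k];print(nm,s[k],cv2.minAreaRect(q[:,:2].astype(np.float32)*1000))
# lock rings: low-saturation blobs on the board
hsv=cv2.cvtColor(i,cv2.COLOR_RGB2HSV)
for (x0,x1,y0,y1,nm) in[(62,108,155,198,'B'),(268,304,158,192,'A')]:
    sub=(hsv[y0:y1,x0:x1,1]<70).astype(np.uint8)
    n,l,s,ce=cv2.connectedComponentsWithStats(sub);k=1+np.argmax(s[1:,4]);ys,xs=np.where(l==k);g=np.array([cast(c,x+x0,y+y0,.0365)[:2] for x,y in zip(xs,ys)])
    (cx,cy),r=cv2.minEnclosingCircle(g.astype(np.float32)*1000);print('lock',nm,s[k],cx,cy,r,g.mean(0)*1000)
cv2.imwrite('pics/w1z.png',cv2.resize(i[100:260,30:370],None,fx=2.35,fy=2.35,interpolation=cv2.INTER_CUBIC)[...,::-1])
E
```

```text
keytop [ 282  198   36   34 1124] [0.53032515 0.15728486 0.15013555] ((531.7951049804688, 158.47280883789062), (24.563251495361328, 25.8926944732666), 12.808228492736816)
 cast ((530.5158081054688, 157.3400421142578), (26.01994514465332, 25.833173751831055), 13.239614486694336)
cheek [466   4  25  36 422] ((363.381591796875, 265.7960205078125), (25.160282135009766, 13.046380043029785), 21.09680938720703)
cheek [ 329  104   42  161 4247] ((519.885009765625, 210.9871826171875), (154.4669189453125, 24.613182067871094), 13.026625633239746)
cheek [   0  154   27  111 1667] ((614.3350830078125, -97.94239807128906), (111.0234375, 21.927236557006836), 8.895232200622559)
lock B [  7   8  28  27 589] 581.2949829101562 -51.107933044433594 14.985569953918457 [581.3498572  -51.37934566]
lock A [  3   6  29  25 521] 532.7067260742188 158.80958557128906 15.325775146484375 [530.70001013 157.69009816]
```

View pics/w1z.png

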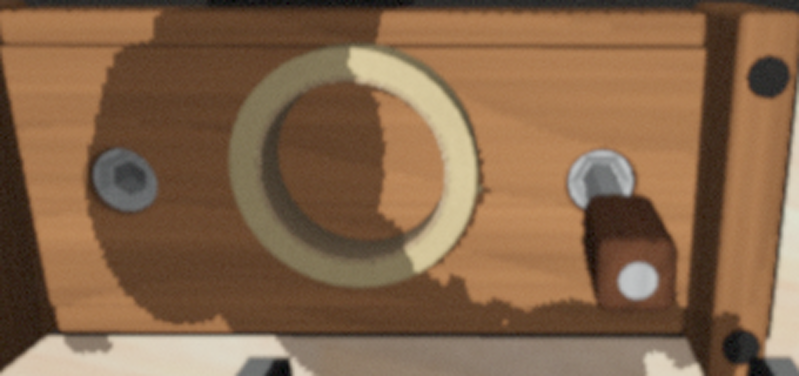

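```bash
python3 go.py .532 .158 .272
```

```text
t 4.03 q [ 0.25  0.74 -0.99  1.8   0.73  1.01  0.77] tcp [0.5274 0.1192 0.4042] F [-0.6 -0.3  0.2] M [ 0.  -0.1  0. ] gap 0.999
xdir [-1.1e-03  2.0e-04 -1.0e+00] yaw(tool y) -167.06
delta tool mm [132.2 -13.3  36.7] shares [ 0.881 -0.089  0.245] rows>= 3.3059131121927097
```

Emit:
play_rows(
  series="1 0 -0.04 0.12 0 0 0;1 0 -0.04 0.12 0 0 0;1 0 0 0 0 0 0",
)

```text
clock: 4.28
tcp_pos: [0.5305, 0.1611, 0.4054]
tool_rot: [0.441, -0.553, 0.438, 0.555]
force: [-0.1, 1.3, 0.5]
finger_gap: 1.007
```

```bash
python3 go.py .532 .158 .272; python3 - <<'E'
from h import *
c=vision.calibration('wrist');i,d=vision.grab_frame('wrist')
P=cloud(c,d);Z=P[...,2]
m=((d>.05)&(Z>.142)&(Z<.158)).astype(np.uint8);m[260:]=0
n,l,s,ce=cv2.connectedComponentsWithStats(m)
for k in range(1,n):
    if s[k,4]>60:
        q=P[l==k];print('keytop',s[k],np.median(q,0))
        cs=cv2.findContours((l==k).astype(np.uint8),0,1)[0][0].reshape(-1,2);g=np.array([cast(c,u,v,.150)[:2] for u,v in cs])
        print(' cast',cv2.minAreaRect(g.astype(np.float32)*1000))
cv2.imwrite('pics/w2.png',i[...,::-1])
E
```

```text
t 4.28 q [ 0.17  0.75 -0.98  1.76  0.72  1.03  0.72] tcp [0.5305 0.1611 0.4054] F [-0.1  1.3  0.5] M [ 0.05 -0.01 -0.05] gap 1.007
xdir [ 0.0012  0.0045 -1.    ] yaw(tool y) -166.87
delta tool mm [133.4  -0.5  -3.9] shares [ 0.889 -0.003 -0.026] rows>= 3.2005774505112945
keytop [ 228  180   35   35 1153] [0.5305131  0.15840613 0.15018522]
 cast ((530.5842895507812, 158.39273071289062), (26.072431564331055, 24.940092086791992), 13.033687591552734)
```

View pics/w2.png

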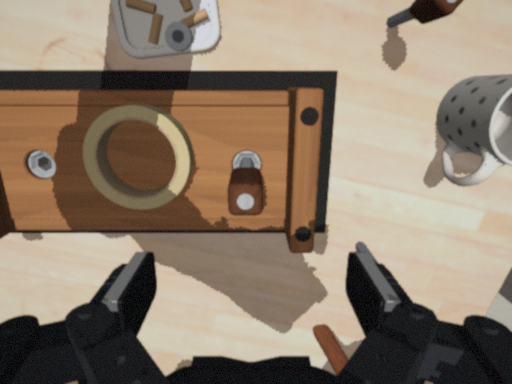

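Emit:
play_rows(
  series="1 0.22 0 -0.01 0 0 0;1 0.22 0 -0.007 0 0 0;1 0.22 0 0 0 0 0;1 0.1 0 0 0 0 0;1 0 0 0 0 0 0;1 0 0 0 0 0 0",
)

```text
clock: 4.83
tcp_pos: [0.5314, 0.1542, 0.2904]
tool_rot: [0.44, -0.553, 0.441, 0.553]
force: [0.7, 0.3, 0.5]
finger_gap: 1.006
```

```bash
python3 go.py .531 .1585 .272; python3 - <<'E'
from h import *
c=vision.calibration('wrist');i,d=vision.grab_frame('wrist')
cv2.imwrite('pics/w3.png',i[...,::-1])
E
```

```text
t 4.83 q [ 0.11  0.9  -0.85  1.86  0.91  0.83  0.57] tcp [0.5314 0.1542 0.2904] F [0.7 0.3 0.5] M [-0.02 -0.02  0.05] gap 1.006
xdir [-0.0013 -0.0012 -1.    ] yaw(tool y) -167.01
delta tool mm [18.3 -0.6  4.3] shares [ 0.122 -0.004  0.028] rows>= 0.4519478979906575
```

View pics/w3.png

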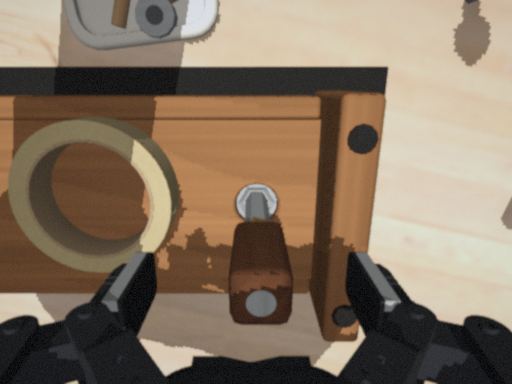

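The key sits about 10 px to the right of the jaw centre at 251, which matches the computed offset of +4.3 mm. I'll centre it, descend and close.

Emit:
play_rows(
  series="1 0.04 0 0.028 0 0 0;1 0.08 0 0 0 0 0;1 0 0 0 0 0 0;1 0 0 0 0 0 0",
)

```text
clock: 5.22
tcp_pos: [0.5303, 0.1588, 0.2723]
tool_rot: [0.439, -0.554, 0.44, 0.554]
force: [0.0, -0.3, -0.4]
finger_gap: 1.001
```

```bash
python3 go.py .531 .1585 .272
```

```text
t 5.22 q [ 0.09  0.92 -0.82  1.87  0.95  0.8   0.54] tcp [0.5303 0.1588 0.2723] F [ 0.  -0.3 -0.4] M [-0.04  0.    0.03] gap 1.001
xdir [-7.e-04 -8.e-04 -1.e+00] yaw(tool y) -166.89
delta tool mm [ 0.3 -0.6 -0.5] shares [ 0.002 -0.004 -0.003] rows>= 0.019634940170290393
```

Emit:
play_rows(
  series="-1 0 0 0 0 0 0;-1 0 0 0 0 0 0;-1 0 0 0 0 0 0;-1 0 0 0 0 0 0;-1 0 0 0 0 0 0;-1 0 0 0 0 0 0;-1 0 0 0 0 0 0;-1 0 0 0 0 0 0",
)

```text
clock: 5.88
tcp_pos: [0.5306, 0.1589, 0.273]
tool_rot: [-0.44, 0.554, -0.44, -0.554]
force: [-0.4, 0.1, 3.6]
finger_gap: 0.294
```

```bash
python3 go.py .531 .1585 .272
```

```text
t 5.88 q [ 0.09  0.92 -0.83  1.87  0.95  0.8   0.54] tcp [0.5306 0.1589 0.273 ] F [-0.4  0.1  3.6] M [-0.2   0.05 -0.05] gap 0.294
xdir [ 5.e-04 -2.e-04 -1.e+00] yaw(tool y) -166.9
delta tool mm [ 1.  -0.3 -0.5] shares [ 0.006 -0.002 -0.004] rows>= 0.02720391811803539
```

Emit:
play_rows(
  series="-1 -0.04 0 0 0 0 0;-1 -0.08 0 0 0 0 0;-1 -0.12 0 0 0 0 0;-1 -0.12 0 0 0 0 0;-1 -0.12 0 0 0 0 0;-1 0 0 0 0 0 0;-1 0 0 0 0 0 0",
)

```text
clock: 6.47
tcp_pos: [0.5306, 0.1591, 0.3459]
tool_rot: [-0.44, 0.554, -0.439, -0.553]
force: [0.4, -0.4, -1.6]
finger_gap: 0.295
```

```bash
python3 go.py .5793 -.0515 .343;python3 - <<'E'
from h import *
for n in['wrist','scene']:
    i,d=vision.grab_frame(n);cv2.imwrite(f'pics/{n}4.png',i[...,::-1])
E
```

```text
t 6.47 q [ 0.14  0.82 -0.91  1.82  0.82  0.92  0.64] tcp [0.5306 0.1591 0.3459] F [ 0.4 -0.4 -1.6] M [-0.05  0.01 -0.03] gap 0.295
xdir [ 1.9e-03  7.0e-04 -1.0e+00] yaw(tool y) -166.9
delta tool mm [   2.8    0.3 -216.2] shares [ 0.019  0.002 -1.441] rows>= 5.185029548874572
```

View pics/wrist4.png

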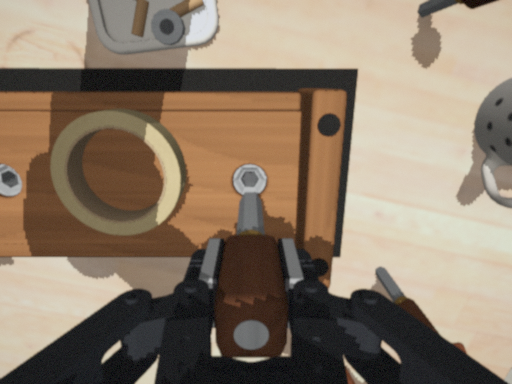

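View pics/scene4.png

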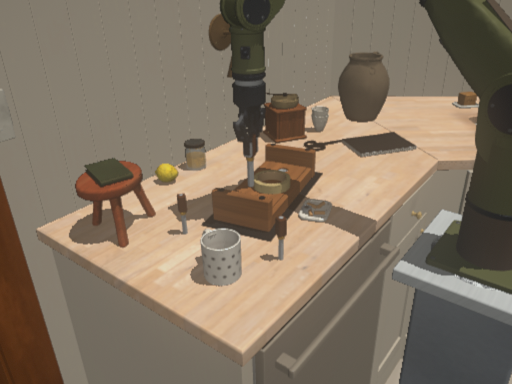

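The key is clear of lock A and upright in the jaws. In the wrist view the empty hex socket is at (250,180). Next I'll traverse 216 mm to lock B.

Emit:
play_rows(
  series="-1 0 0 -0.1 0 0 0;-1 0 0 -0.2 0 0 0;-1 0 0 -0.2 0 0 0;-1 0 0 -0.2 0 0 0;-1 0 0 -0.2 0 0 0;-1 0 0 -0.2 0 0 0;-1 0 0 -0.2 0 0 0;-1 0 0 -0.14 0 0 0;-1 0 0 0 0 0 0;-1 0 0 0 0 0 0",
)

```text
clock: 7.4
tcp_pos: [0.5792, -0.0532, 0.3432]
tool_rot: [0.44, -0.552, 0.441, 0.554]
force: [0.3, 0.4, -1.2]
finger_gap: 0.3
```

```bash
python3 go.py .5793 -.0515 .289;python3 - <<'E'
from h import *
for n in['wrist']:
    i,d=vision.grab_frame(n);cv2.imwrite(f'pics/{n}5.png',i[...,::-1])
    cv2.imwrite(f'pics/{n}5z.png',cv2.resize(i[140:240,190:310],None,fx=6,fy=6,interpolation=cv2.INTER_CUBIC)[...,::-1])
E
```

```text
t 7.4 q [ 0.51  0.87 -0.93  1.74  0.83  0.98  1.05] tcp [ 0.5792 -0.0532  0.3432] F [ 0.3  0.4 -1.2] M [ 0.03 -0.01  0.02] gap 0.3
xdir [-2.6e-03 -4.0e-04 -1.0e+00] yaw(tool y) -167.09
delta tool mm [54.2 -0.6  1.6] shares [ 0.361 -0.004  0.011] rows>= 1.3002841235331215
```

View pics/wrist5.png

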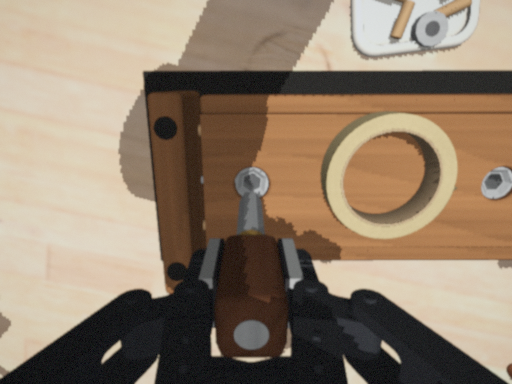

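View pics/wrist5z.png

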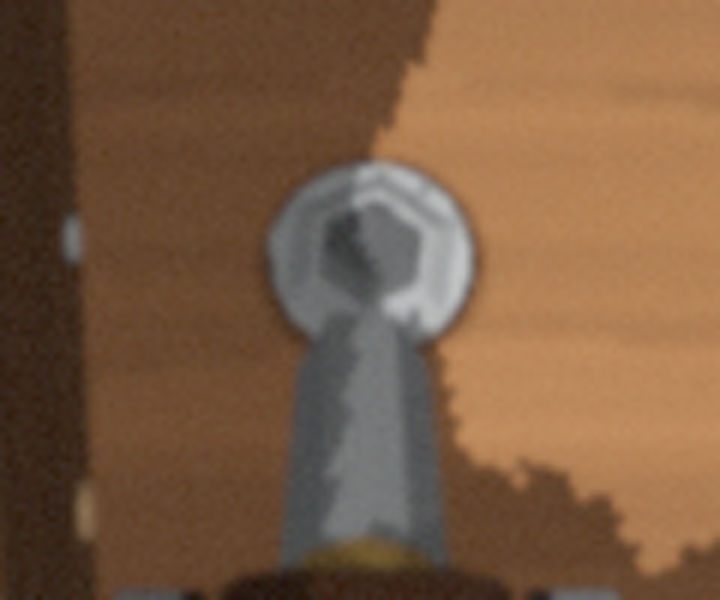

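B's socket at wrist px (252,181) has its flats facing image left and right. The key's flats face the other way, so they are about 30° apart. I'll overshoot counter-clockwise, then come back clockwise while pressing lightly.

Emit:
play_rows(
  series="-1 0 0 0.011 -0.2 0 0;-1 0 0 0 -0.23 0 0;-1 0 0 0 -0.23 0 0;-1 0 0 0 -0.23 0 0;-1 0.1 0 0 -0.23 0 0;-1 0.1 0 0 -0.1 0 0;-1 0.08 0 0 0 0 0;-1 0 0 0 0 0 0;-1 0 0 0 0 0 0",
)

```text
clock: 8.2
tcp_pos: [0.5788, -0.0489, 0.3022]
tool_rot: [0.243, -0.663, 0.244, 0.664]
force: [0.4, 0.3, -0.7]
finger_gap: 0.298
```

```bash
python3 go.py .5793 -.0515 .289;python3 - <<'E'
from h import *
for n in['wrist']:
    i,d=vision.grab_frame(n);cv2.imwrite(f'pics/{n}6.png',i[...,::-1])
E
```

```text
t 8.2 q [ 0.54  0.98 -1.03  1.77  0.99  1.02  1.55] tcp [ 0.5788 -0.0489  0.3022] F [ 0.4  0.3 -0.7] M [ 0.01 -0.03  0.03] gap 0.298
xdir [-1.6e-03  4.0e-04 -1.0e+00] yaw(tool y) -130.28
delta tool mm [13.2  1.7 -2.1] shares [ 0.088  0.011 -0.014] rows>= 0.3221540931980121
```

View pics/wrist6.png

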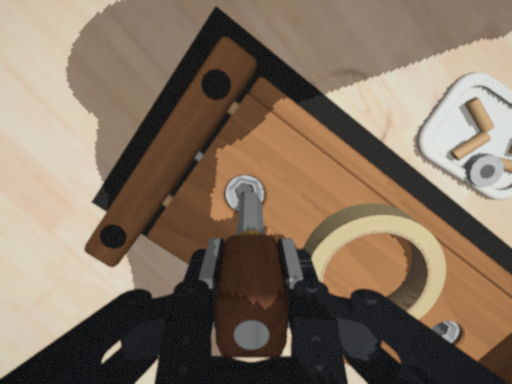

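```bash
cat > lockw.py <<'E'
from h import *
def run(tag):
    s=status.get_state();c=vision.calibration('wrist');i,d=vision.grab_frame('wrist');T=rot(s['tool_rot']).as_matrix()
    hsv=cv2.cvtColor(i,cv2.COLOR_RGB2HSV)
    B=np.array([.5818,-.0513,.0365]);u,v=proj(c,B)
    print('tcp',s['tcp_pos'].round(4),'pred px',u.round(1),v.round(1))
    x0,y0=int(u)-32,int(v)-30
    sub=(hsv[y0:y0+60,x0:x0+64,1]<75).astype(np.uint8)
    cv2.imwrite(f'pics/{tag}.png',cv2.resize(np.hstack([i[y0:y0+60,x0:x0+64],cv2.cvtColor(sub*255,cv2.COLOR_GRAY2RGB)]),None,fx=6,fy=6,interpolation=cv2.INTER_CUBIC)[...,::-1])
    tip=s['tcp_pos']+T[:,0]*.259
    print('tip expected',tip.round(4),'px',proj(c,tip).round(1))
    print('tcp at .0365 px',proj(c,s['tcp_pos']+T[:,0]*(s['tcp_pos'][2]-.0365)).round(1))
    return s,c,i,x0,y0
if __name__=='__main__':
    import sys;run(sys.argv[1])
E
python3 lockw.py lz1
```

```text
tcp [ 0.5792 -0.0489  0.303 ] pred px 245.4 193.2
tip expected [ 0.5792 -0.0488  0.044 ] px [250.2 196.7]
tcp at .0365 px [250.2 193.6]
```

View pics/lz1.png

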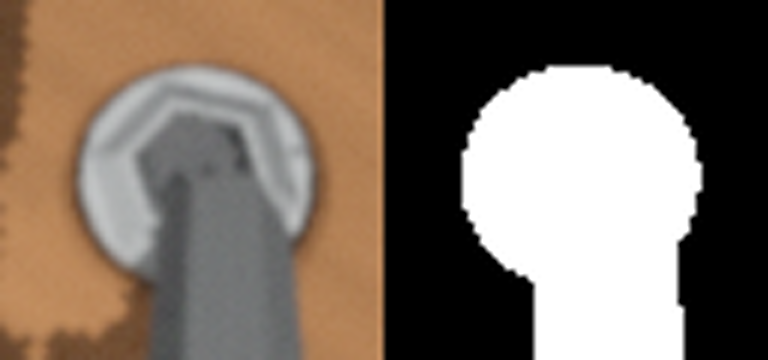

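```bash
python3 - <<'E'
from h import *
s=status.get_state();c=vision.calibration('wrist');i,d=vision.grab_frame('wrist');T=rot(s['tool_rot']).as_matrix()
np.savez('w7.npz',i=i,d=d,**c,T=T,p=s['tcp_pos'])
P=cloud(c,d);L=(P-s['tcp_pos'])@T  # tool frame coordinates
for v in range(178,236,4):
    print(v,[ (L[v,u]*1000).round(1).tolist() for u in (250,)], P[v,250].round(4))
for dx in(.255,.259,.263):
  for dy in (.007,.004):
    print(dx,dy,proj(c,s['tcp_pos']+T@np.array([dx,dy,0])))
u0,v0=205,160
cv2.imwrite('pics/w7z.png',cv2.resize(i[v0:v0+75,u0:u0+90],None,fx=8,fy=8,interpolation=cv2.INTER_CUBIC)[...,::-1])
E
```

```text
178 [[269.7, 11.3, -0.2]] [ 0.5724 -0.0576  0.0337]
182 [[288.9, 2.6, -0.2]] [ 0.5782 -0.0509  0.0145]
186 [[289.0, -0.9, -0.2]] [ 0.5804 -0.0483  0.0144]
190 [[288.7, -4.2, -0.2]] [ 0.5826 -0.0458  0.0148]
194 [[251.7, 4.6, -0.2]] [ 0.5768 -0.0525  0.0518]
198 [[243.7, 4.3, -0.1]] [ 0.5769 -0.0523  0.0598]
202 [[235.7, 4.3, -0.1]] [ 0.5769 -0.0522  0.0678]
206 [[226.6, 4.8, -0.1]] [ 0.5765 -0.0526  0.0769]
210 [[220.8, 4.3, -0.1]] [ 0.5769 -0.0523  0.0826]
214 [[213.3, 4.7, -0.1]] [ 0.5766 -0.0525  0.0901]
218 [[207.2, 4.6, -0.1]] [ 0.5766 -0.0525  0.0963]
222 [[202.7, 4.0, -0.1]] [ 0.577  -0.052   0.1007]
226 [[197.2, 4.0, -0.1]] [ 0.577  -0.052   0.1062]
230 [[184.6, 7.3, -0.1]] [ 0.5748 -0.0545  0.1188]
234 [[178.2, 8.1, -0.0]] [ 0.5743 -0.0551  0.1252]
0.255 0.007 [250.23066159 189.32312841]
0.255 0.004 [250.23311671 193.29016409]
0.259 0.007 [250.23571835 187.67020087]
0.259 0.004 [250.23811537 191.58082031]
0.263 0.007 [250.24061711 186.06891798]
0.263 0.004 [250.24295845 189.92468345]
```

View pics/w7z.png

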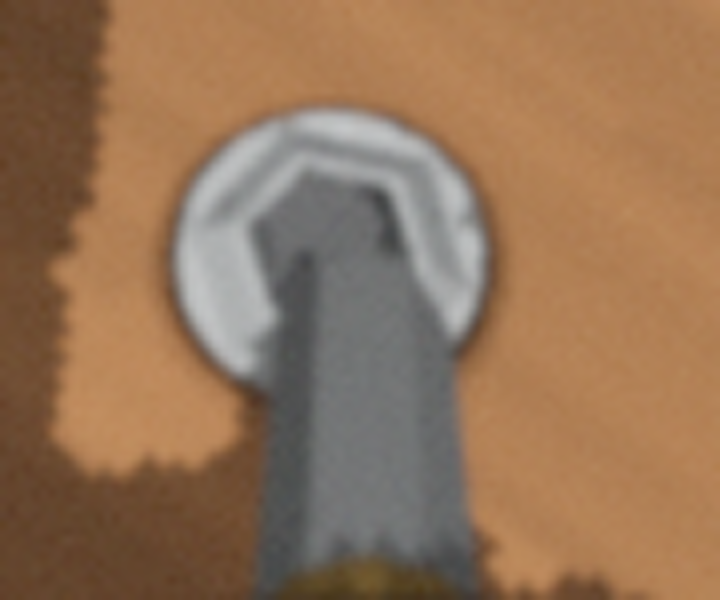

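Depth puts the shank axis 2.6 mm off the tool axis along −tool y, which agrees with the A→B relative estimate. The socket edge (305,172)–(390,188) means about 12° clockwise is needed to match. I'll rotate, then re-centre.

Emit:
play_rows(
  series="-1 0 0 0 0.2 0 0;-1 0 0 0 0.2 0 0;-1 0 0 0 0 0 0;-1 0 0 0 0 0 0",
)

```text
clock: 8.68
tcp_pos: [0.5793, -0.0496, 0.3035]
tool_rot: [-0.311, 0.636, -0.311, -0.635]
force: [-0.1, -0.4, -0.9]
finger_gap: 0.296
```

```bash
python3 go.py .5798 -.0528 .289
```

```text
t 8.68 q [ 0.53  0.96 -0.99  1.77  0.96  0.99  1.37] tcp [ 0.5793 -0.0496  0.3035] F [-0.1 -0.4 -0.9] M [-0.02 -0.04  0.03] gap 0.296
xdir [ 1.4e-03 -5.0e-04 -1.0e+00] yaw(tool y) -142.14
delta tool mm [14.5  1.6 -2.8] shares [ 0.097  0.01  -0.019] rows>= 0.3565490790736517
```

Emit:
play_rows(
  series="-1 0 0.01 -0.019 0 0 0;-1 0 0 0 0 0 0;-1 0 0 0 0 0 0",
)

```text
clock: 8.93
tcp_pos: [0.5797, -0.0534, 0.3027]
tool_rot: [-0.311, 0.635, -0.312, -0.635]
force: [-0.1, -0.0, -1.1]
finger_gap: 0.297
```

```bash
python3 go.py .5798 -.0528 .289; python3 lockw.py lz2
```

```text
t 8.93 q [ 0.54  0.96 -0.99  1.77  0.96  0.99  1.37] tcp [ 0.5797 -0.0534  0.3027] F [-0.1 -0.  -1.1] M [-0.06  0.04 -0.06] gap 0.297
xdir [ 1.e-04 -1.e-04 -1.e+00] yaw(tool y) -142.28
delta tool mm [13.7 -0.4  0.4] shares [ 0.091 -0.003  0.003] rows>= 0.32808016402896856
tcp [ 0.5797 -0.0534  0.3027] pred px 250.7 197.4
tip expected [ 0.5797 -0.0534  0.0437] px [250.1 196.8]
tcp at .0365 px [250.1 193.8]
```

View pics/lz2.png

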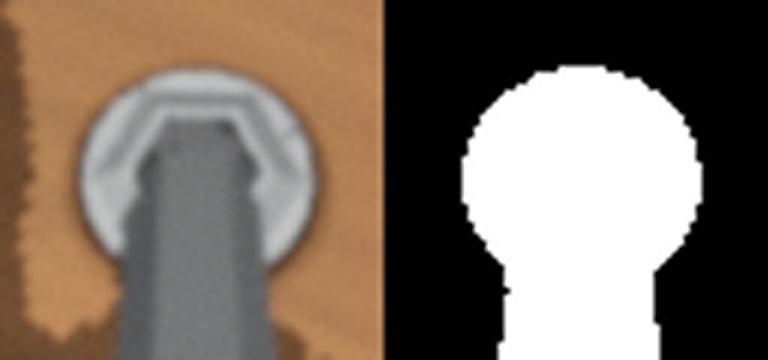

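The socket and key flats now line up: the top edge is level and the ring centre is within about 0.5 px of the key axis. Lowering.

Emit:
play_rows(
  series="-1 0.03 0 0 0 0 0;-1 0.03 0 0 0 0 0;-1 0.02 0 0 0 0 0;-1 0.013 0 0 0 0 0;-1 0.013 0 0 0 0 0;-1 0 0 0 0 0 0",
)

```text
clock: 9.48
tcp_pos: [0.5795, -0.053, 0.2862]
tool_rot: [0.311, -0.635, 0.312, 0.635]
force: [-1.0, -0.1, -1.3]
finger_gap: 0.294
```

```bash
python3 go.py .5798 -.0528 .273
```

```text
t 9.48 q [ 0.53  0.98 -0.98  1.78  0.99  0.97  1.35] tcp [ 0.5795 -0.053   0.2862] F [-1.  -0.1 -1.3] M [ 0.02 -0.01 -0.02] gap 0.294
xdir [-8.e-04 -1.e-04 -1.e+00] yaw(tool y) -142.28
delta tool mm [13.2 -0.3 -0. ] shares [ 0.088 -0.002 -0.   ] rows>= 0.3176660671038194
```

Emit:
play_rows(
  series="-1 0.02 0 0 0 0 0;-1 0.02 0 0 0 0 0;-1 0.02 0 0 0 0 0;-1 0.015 0 0 0 0 0;-1 0 0 0 0 0 0;-1 0 0 0 0 0 0",
)

```text
clock: 9.98
tcp_pos: [0.5796, -0.053, 0.2754]
tool_rot: [0.312, -0.635, 0.312, 0.635]
force: [0.1, -1.0, -0.9]
finger_gap: 0.297
```

```bash
python3 go.py .5798 -.0528 .273; python3 lockw.py lz3
```

```text
t 9.98 q [ 0.52  0.99 -0.97  1.78  1.01  0.95  1.34] tcp [ 0.5796 -0.053   0.2754] F [ 0.1 -1.  -0.9] M [-0.01 -0.    0.01] gap 0.297
xdir [-3.e-04 -0.e+00 -1.e+00] yaw(tool y) -142.29
delta tool mm [ 2.4 -0.2  0. ] shares [ 0.016 -0.002  0.   ] rows>= 0.05708232811681919
tcp [ 0.5796 -0.053   0.2754] pred px 250.0 210.2
tip expected [ 0.5795 -0.053   0.0164] px [250.2 196.8]
tcp at .0365 px [250.1 206.4]
```

View pics/lz3.png

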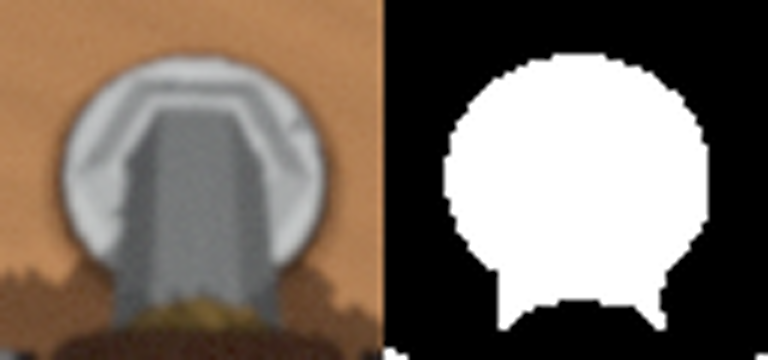

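The key has dropped in, with the tip at about 0.016 and no force. Now I'll turn clockwise about the key axis; the small z shifts compensate its 2.5 mm offset.

Emit:
play_rows(
  series="-1 0.005 0 0 0 0 0;-1 0 0 0.001 0.1 0 0;-1 0 0 0.0017 0.2 0 0;-1 0 0 0.0017 0.2 0 0;-1 0 0 0.0017 0.2 0 0;-1 0 0 0.0017 0.2 0 0;-1 0 0 0 0 0 0",
)

```text
clock: 10.62
tcp_pos: [0.5792, -0.0517, 0.2748]
tool_rot: [-0.452, 0.544, -0.452, -0.544]
force: [1.6, 0.9, -3.3]
finger_gap: 0.3
```

```bash
python3 go.py; python3 - <<'E'
from h import *
i,d=vision.grab_frame('wrist');cv2.imwrite('pics/w8.png',i[...,::-1])
E
```

```text
t 10.62 q [ 0.48  0.96 -0.87  1.79  0.95  0.88  0.91] tcp [ 0.5792 -0.0517  0.2748] F [ 1.6  0.9 -3.3] M [ 0.17 -0.24 -0.03] gap 0.3
xdir [ 6.e-04 -3.e-04 -1.e+00] yaw(tool y) -169.41
```

View pics/w8.png

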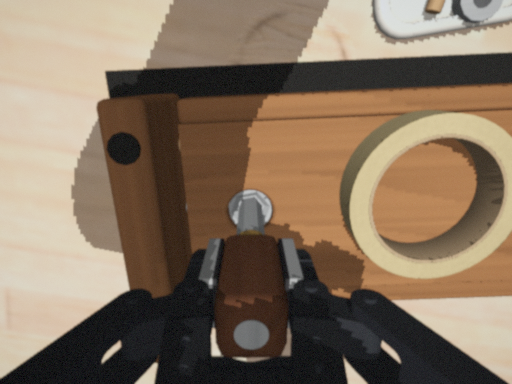

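Emit:
play_rows(
  series="-1 0 0 0.0017 0.2 0 0;-1 0 0 0.0017 0.2 0 0;-1 0 0 0.0017 0.2 0 0;-1 0 0 0.0017 0.2 0 0;-1 0 0 0.0017 0.2 0 0;-1 0 0 0.0017 0.2 0 0;-1 0 0 0.0017 0.2 0 0;-1 0 0 0.0017 0.2 0 0;-1 0 0 0.0017 0.2 0 0;-1 0 0 0 0 0 0",
)

```text
clock: 11.5
tcp_pos: [0.5801, -0.0496, 0.2749]
tool_rot: [0.65, -0.281, 0.649, 0.28]
force: [1.6, 1.4, -4.9]
finger_gap: 0.297
```

```bash
python3 - <<'E'
import numpy as np
from h import *
s=status.get_state();T=rot(s['tool_rot']).as_matrix();print('key est',(s['tcp_pos']-.0025*T[:,1]).round(4))
E
python3 go.py
```

```text
key est [ 0.5819 -0.0513  0.2749]
t 11.5 q [ 0.37  0.89 -0.65  1.79  0.78  0.74  0.11] tcp [ 0.5801 -0.0496  0.2749] F [ 1.6  1.4 -4.9] M [ 0.06 -0.55  0.01] gap 0.297
xdir [ 1.3e-03 -1.0e-04 -1.0e+00] yaw(tool y) 136.74
```

Emit:
play_rows(
  series="-1 0 0 0.0017 0.2 0 0;-1 0 0 0.0017 0.2 0 0;-1 0 0 0.0017 0.2 0 0;-1 0 0 0.0013 0.15 0 0;-1 0 0 0 0 0 0",
)

```text
clock: 11.92
tcp_pos: [0.5809, -0.0492, 0.2749]
tool_rot: [0.692, -0.149, 0.691, 0.149]
force: [2.2, -0.2, -4.9]
finger_gap: 0.296
```

```bash
python3 go.py; python3 - <<'E'
from h import *
i,d=vision.grab_frame('top');cv2.imwrite('pics/top9z.png',cv2.resize(i[120:240,190:370],None,fx=4.4,fy=4.4,interpolation=cv2.INTER_CUBIC)[...,::-1])
c=vision.calibration('top')
P=cloud(c,d);m=((P[...,2]>.078)&(P[...,2]<.1)).astype(np.uint8);m[:125]=0;m[232:]=0;m[:,:198]=0;m[:,362:]=0
n,l,s,ce=cv2.connectedComponentsWithStats(m)
for k in range(1,n):
    if s[k,4]>100:q=P[l==k];print(s[k],cv2.minAreaRect(q[:,:2].astype(np.float32)*1000))
E
```

```text
t 11.92 q [ 0.32  0.87 -0.55  1.79  0.68  0.69 -0.2 ] tcp [ 0.5809 -0.0492  0.2749] F [ 2.2 -0.2 -4.9] M [-0.1  -0.73  0.03] gap 0.296
xdir [ 1.5e-03 -1.0e-04 -1.0e+00] yaw(tool y) 114.38
[210 161  22  59 543] ((521.0883178710938, 211.8072509765625), (154.4337158203125, 23.974655151367188), 13.235000610351562)
[339 168  14  22 176] ((547.2076416015625, -116.13754272460938), (57.182552337646484, 25.073762893676758), 12.834844589233398)
```

View pics/top9z.png

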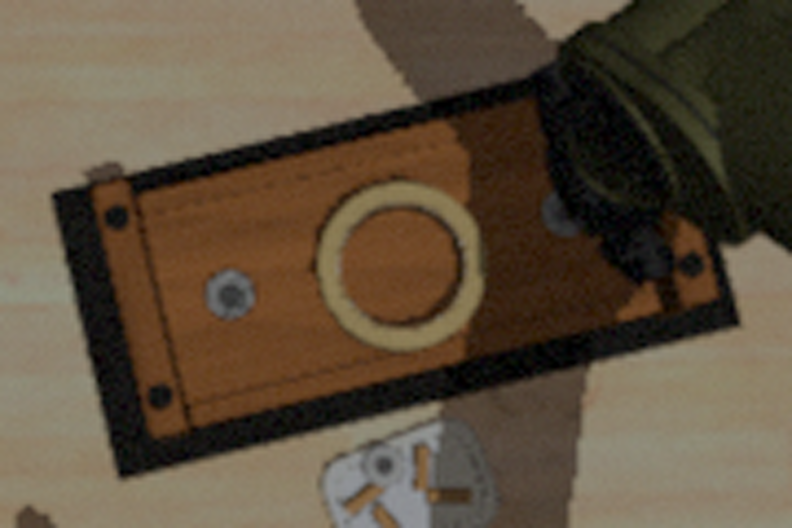

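Emit:
play_rows(
  series="-1 0 0 0.0013 0.15 0 0;-1 0 0 0.0013 0.15 0 0;-1 0 0 0.0013 0.15 0 0;-1 0 0 0 0 0 0",
)

```text
clock: 12.3
tcp_pos: [0.5815, -0.0491, 0.2749]
tool_rot: [0.704, -0.067, 0.703, 0.067]
force: [3.9, -0.6, -4.7]
finger_gap: 0.296
```

```bash
python3 go.py
```

```text
t 12.3 q [ 0.29  0.85 -0.49  1.79  0.62  0.66 -0.38] tcp [ 0.5815 -0.0491  0.2749] F [ 3.9 -0.6 -4.7] M [-0.18 -0.98 -0.05] gap 0.296
xdir [ 0.0016 -0.     -1.    ] yaw(tool y) 100.86
```

Emit:
play_rows(
  series="-1 0 0 0.003 0.15 0 0;-1 0 0 0.003 0.15 0 0;-1 0 0 0.0013 0.15 0 0;-1 0 0 0 0 0 0",
)

```text
clock: 12.63
tcp_pos: [0.5824, -0.0491, 0.2749]
tool_rot: [0.707, 0.016, 0.707, -0.016]
force: [2.7, -0.6, -3.8]
finger_gap: 0.297
```

```bash
python3 go.py; python3 - <<'E'
from h import *
i,d=vision.grab_frame('wrist');cv2.imwrite('pics/w10.png',i[...,::-1])
i,d=vision.grab_frame('scene');cv2.imwrite('pics/s10.png',cv2.resize(i[130:250,200:340],None,fx=5,fy=5,interpolation=cv2.INTER_CUBIC)[...,::-1])
E
```

```text
t 12.63 q [ 0.25  0.84 -0.43  1.79  0.56  0.63 -0.56] tcp [ 0.5824 -0.0491  0.2749] F [ 2.7 -0.6 -3.8] M [-0.32 -0.9   0.02] gap 0.297
xdir [ 8.e-04 -4.e-04 -1.e+00] yaw(tool y) 87.39
```

View pics/w10.png

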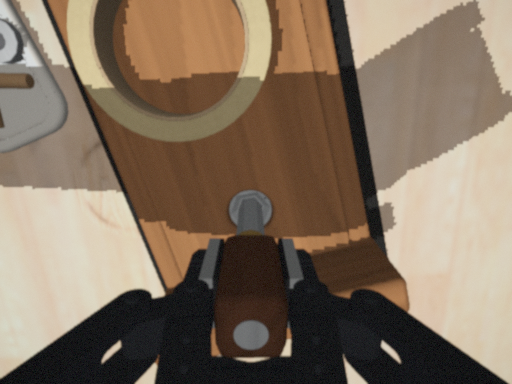

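View pics/s10.png

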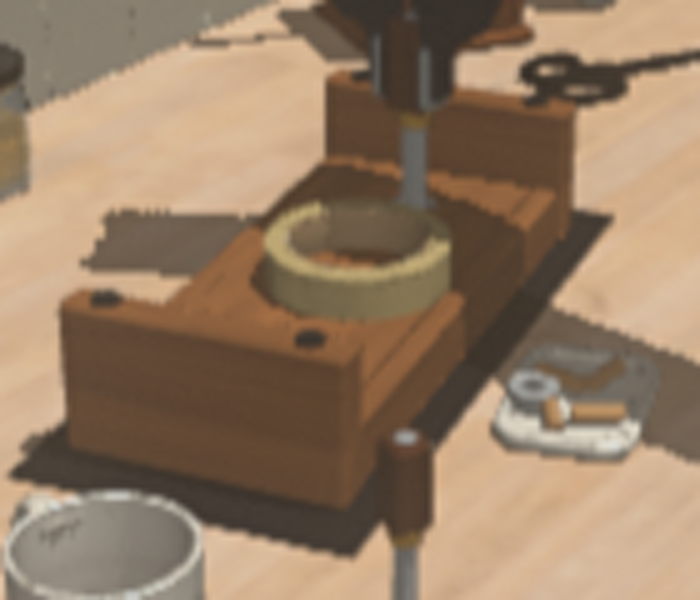

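Emit:
play_rows(
  series="-1 0 0 0.002 0.15 0 0;-1 0 0 0.002 0.15 0 0;-1 0 0 0 0 0 0",
)

```text
clock: 12.98
tcp_pos: [0.5828, -0.0492, 0.2749]
tool_rot: [0.704, 0.072, 0.703, -0.072]
force: [1.8, -1.9, -2.5]
finger_gap: 0.299
```

```bash
python3 go.py
```

```text
t 12.98 q [ 0.23  0.84 -0.39  1.79  0.51  0.62 -0.67] tcp [ 0.5828 -0.0492  0.2749] F [ 1.8 -1.9 -2.5] M [-0.38 -0.89  0.05] gap 0.299
xdir [ 5.e-04 -4.e-04 -1.e+00] yaw(tool y) 78.31
```

Emit:
play_rows(
  series="-1 0 0 0.002 0.15 0 0;-1 0 0 0.002 0.15 0 0;-1 0 0 0 0 0 0",
)

```text
clock: 13.23
tcp_pos: [0.5833, -0.0493, 0.2748]
tool_rot: [0.696, 0.126, 0.696, -0.127]
force: [2.1, -1.8, -1.5]
finger_gap: 0.296
```

```bash
python3 go.py; python3 -c "
from h import *
s=status.get_state();print(s['tau'].round(3),s['qpos'].round(4))"
```

```text
t 13.23 q [ 0.2   0.83 -0.35  1.79  0.46  0.6  -0.78] tcp [ 0.5833 -0.0493  0.2748] F [ 2.1 -1.8 -1.5] M [-0.59 -0.86  0.08] gap 0.296
xdir [ 2.e-04 -6.e-04 -1.e+00] yaw(tool y) 69.36
[ -1.137 -54.696  -4.603  -8.927  -0.848   0.684  -0.592] [ 0.2043  0.8327 -0.3472  1.7884  0.4621  0.6016 -0.7844]
```

Emit:
play_rows(
  series="-1 0 0 0.002 0.15 0 0;-1 0 0 0.002 0.15 0 0;-1 0 0 0 0 0 0",
)

```text
clock: 13.48
tcp_pos: [0.5837, -0.0495, 0.2749]
tool_rot: [0.684, 0.181, 0.684, -0.181]
force: [2.6, -1.9, -2.0]
finger_gap: 0.299
```

```bash
python3 go.py; python3 -c "
from h import *
s=status.get_state();print(s['tau'].round(3),s['qpos'].round(4))
i,d=vision.grab_frame('wrist');cv2.imwrite('pics/w11.png',i[...,::-1])"
```

```text
t 13.48 q [ 0.18  0.83 -0.31  1.79  0.41  0.59 -0.89] tcp [ 0.5837 -0.0495  0.2749] F [ 2.6 -1.9 -2. ] M [-0.63 -0.69 -0.01] gap 0.299
xdir [-1.e-04 -6.e-04 -1.e+00] yaw(tool y) 60.35
[ -1.419 -54.364  -4.161  -9.018  -0.726   0.591  -0.458] [ 0.1811  0.8284 -0.3056  1.7881  0.4119  0.5885 -0.895 ]
```

View pics/w11.png

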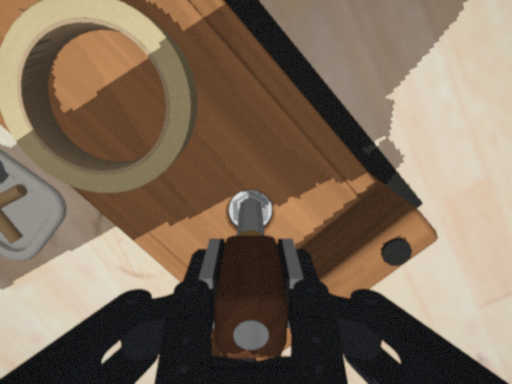

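Emit:
play_rows(
  series="-1 0 0 0.0015 0.15 0 0;-1 0 0 0.0015 0.15 0 0;-1 0 0 0 0 0 0",
)

```text
clock: 13.78
tcp_pos: [0.584, -0.0498, 0.2749]
tool_rot: [0.667, 0.234, 0.667, -0.234]
force: [2.1, -2.3, -1.3]
finger_gap: 0.295
```

```bash
python3 go.py; python3 -c "
from h import *
s=status.get_state();print(s['tau'].round(3),s['qpos'].round(4))
i,d=vision.grab_frame('wrist');cv2.imwrite('pics/w12.png',cv2.resize(i[140:300,200:450],None,fx=3,fy=3,interpolation=cv2.INTER_CUBIC)[...,::-1])"
```

```text
t 13.78 q [ 0.16  0.82 -0.26  1.79  0.36  0.58 -1.  ] tcp [ 0.584  -0.0498  0.2749] F [ 2.1 -2.3 -1.3] M [-0.67 -0.65 -0.04] gap 0.295
xdir [-2.e-04 -5.e-04 -1.e+00] yaw(tool y) 51.33
[ -1.518 -54.03   -3.683  -9.128  -0.758   0.49   -0.466] [ 0.1579  0.8248 -0.2639  1.7883  0.3603  0.5763 -1.0044]
```

View pics/w12.png

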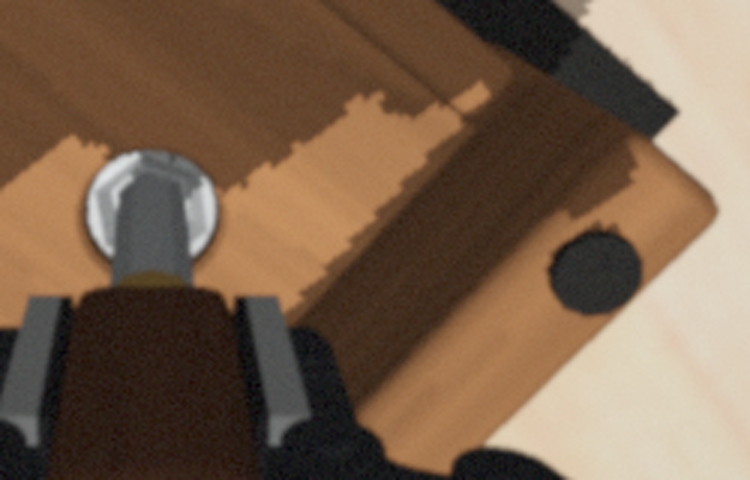

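Emit:
play_rows(
  series="-1 0 0 0.0015 0.15 0 0;-1 0 0 0.0015 0.15 0 0;-1 0 0 0 0 0 0",
)

```text
clock: 14.08
tcp_pos: [0.5843, -0.0501, 0.2748]
tool_rot: [0.647, 0.285, 0.647, -0.286]
force: [1.6, -3.2, 0.1]
finger_gap: 0.299
```

```bash
python3 go.py; python3 -c "
from h import *
s=status.get_state();print(s['tau'].round(3),s['qpos'].round(4))
i,d=vision.grab_frame('wrist');np.savez('w13.npz',i=i,d=d,**vision.calibration('wrist'));cv2.imwrite('pics/w13.png',cv2.resize(i[140:240,200:320],None,fx=6,fy=6,interpolation=cv2.INTER_CUBIC)[...,::-1])"
```

```text
t 14.08 q [ 0.13  0.82 -0.22  1.79  0.31  0.57 -1.11] tcp [ 0.5843 -0.0501  0.2748] F [ 1.6 -3.2  0.1] M [-0.77 -0.57 -0.05] gap 0.299
xdir [-4.e-04 -6.e-04 -1.e+00] yaw(tool y) 42.33
[ -1.699 -53.793  -3.269  -9.231  -0.812   0.404  -0.481] [ 0.1346  0.8218 -0.2223  1.7886  0.3073  0.5654 -1.112 ]
```

View pics/w13.png

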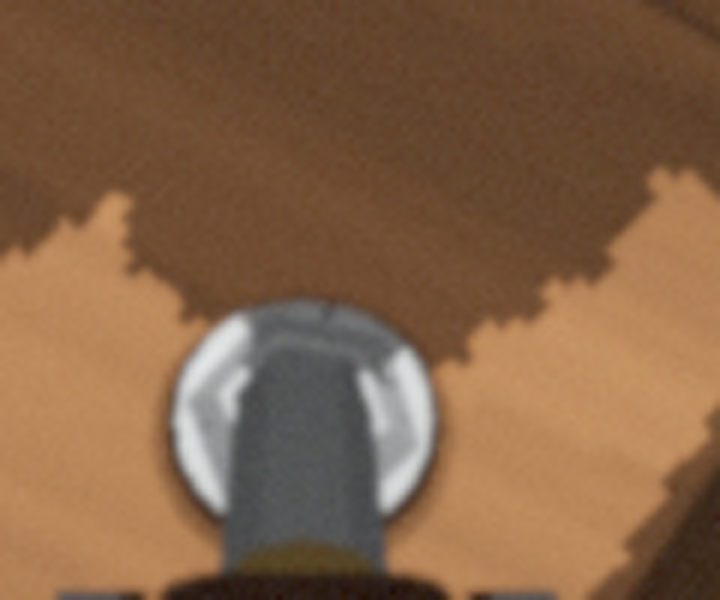

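```bash
python3 -c "
import cv2,numpy as np
a=[]
for f in ['wrist5','w8','w10','w11']:
    i=cv2.imread(f'pics/{f}.png');v=180 if f=='wrist5' else 208
    a.append(cv2.resize(i[v-33:v+33,217:283],None,fx=5.5,fy=5.5,interpolation=cv2.INTER_CUBIC))
z=np.load('w13.npz')['i'][...,::-1];
im=np.hstack(a[:2]);im2=np.hstack(a[2:]);o=np.vstack([im,im2])
cv2.imwrite('pics/marks.png',cv2.resize(o,None,fx=.8,fy=.8))
print(o.shape)"
```

```text
(726, 726, 3)
```

View pics/marks.png

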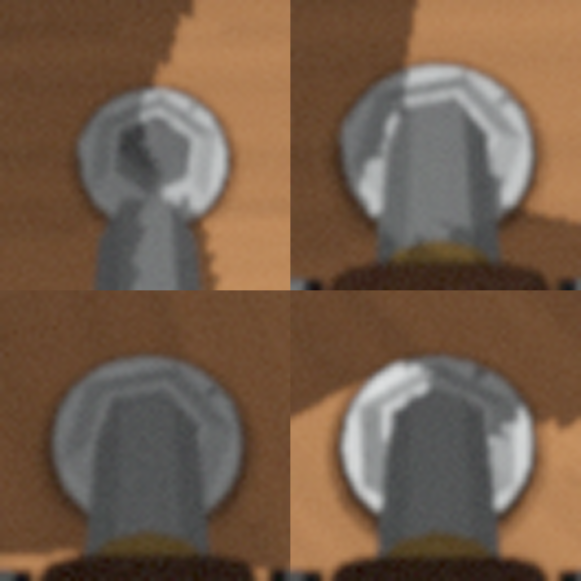

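```bash
python3 -c "
import cv2,numpy as np
z=np.load('w13.npz')['i'][...,::-1]
cv2.imwrite('pics/w13f.png',np.clip(cv2.resize(z[180:384,150:360],None,fx=2.9,fy=2.9,interpolation=cv2.INTER_CUBIC).astype(float)*1.8,0,255).astype(np.uint8))"
```

```text
(no output)
```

View pics/w13f.png

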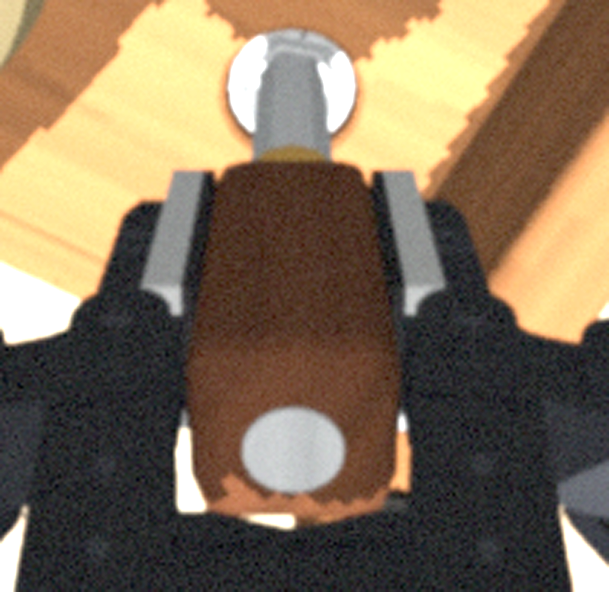

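The drum's rim mark seems to have stopped following the tool after about 122°, which matches the measured 4 mm gap. I'll release, rise straight up and check directly.

Emit:
play_rows(
  series="1 0 0 0 0 0 0;1 0 0 0 0 0 0;1 0 0 0 0 0 0;1 0 0 0 0 0 0;1 0 0 0 0 0 0;1 0 0 0 0 0 0;1 0 0 0 0 0 0",
)

```text
clock: 14.72
tcp_pos: [0.5844, -0.0497, 0.2748]
tool_rot: [0.646, 0.286, 0.647, -0.286]
force: [0.3, 0.3, 0.7]
finger_gap: 1.002
```

```bash
python3 go.py;python3 -c "
from h import *
i,d=vision.grab_frame('wrist');np.savez('w14.npz',i=i,d=d,**vision.calibration('wrist'));cv2.imwrite('pics/w14.png',i[...,::-1])"
```

```text
t 14.72 q [ 0.13  0.82 -0.22  1.79  0.31  0.57 -1.11] tcp [ 0.5844 -0.0497  0.2748] F [0.3 0.3 0.7] M [0.01 0.   0.01] gap 1.002
xdir [-2.e-04  1.e-04 -1.e+00] yaw(tool y) 42.23
```

View pics/w14.png

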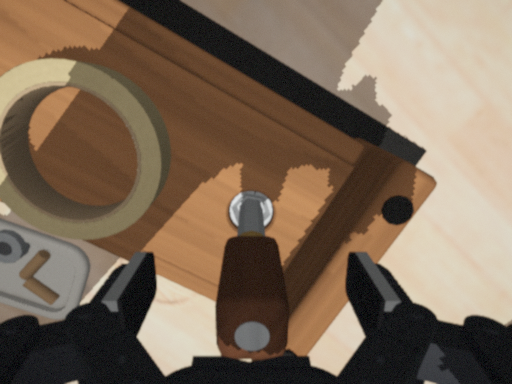

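Emit:
play_rows(
  series="1 -0.1 0 0 0 0 0;1 -0.2 0 0 0 0 0;1 -0.25 0 0 0 0 0;1 -0.25 0 0 0 0 0;1 -0.1 0 0 0 0 0;1 0 0 0 0 0 0",
)

```text
clock: 15.27
tcp_pos: [0.5857, -0.0497, 0.4143]
tool_rot: [0.649, 0.288, 0.644, -0.285]
force: [-0.2, 0.3, 0.5]
finger_gap: 1.002
```

```bash
python3 go.py;python3 -c "
from h import *
i,d=vision.grab_frame('wrist');np.savez('w15.npz',i=i,d=d,**vision.calibration('wrist'));cv2.imwrite('pics/w15.png',i[...,::-1]);cv2.imwrite('pics/w15z.png',cv2.resize(i[100:260,150:400],None,fx=3.2,fy=3.2,interpolation=cv2.INTER_CUBIC)[...,::-1])"
```

```text
t 15.27 q [ 0.18  0.63 -0.29  1.67  0.23  0.86 -1.04] tcp [ 0.5857 -0.0497  0.4143] F [-0.2  0.3  0.5] M [0.03 0.   0.01] gap 1.002
xdir [ 9.e-03 -1.e-04 -1.e+00] yaw(tool y) 42.19
```

View pics/w15z.png

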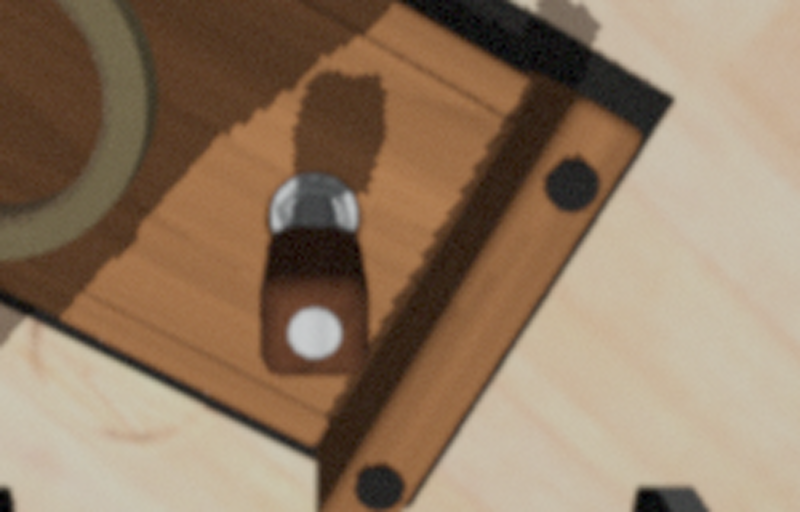

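Emit:
play_rows(
  series="1 0 -0.25 0.085 0 0 0;1 0 -0.25 0.085 0 0 0;1 0 -0.25 0.085 0 0 0;1 0 -0.25 0.085 0 0 0;1 0 -0.25 0.085 0 0 0;1 0 -0.25 0.085 0 0 0;1 0 -0.25 0.085 0 0 0;1 0 -0.25 0.085 0 0 0;1 0 -0.25 0.085 0 0 0",
)

```text
clock: 16.07
tcp_pos: [0.4098, -0.3628, 0.4082]
tool_rot: [0.645, 0.287, 0.648, -0.286]
force: [0.3, -0.8, 0.1]
finger_gap: 1.004
```

```bash
cat > topm.py <<'E'
from h import *
import sys
i,d=vision.grab_frame('top');c=vision.calibration('top');np.savez(sys.argv[1]+'.npz',i=i,d=d)
cv2.imwrite(f'pics/{sys.argv[1]}.png',cv2.resize(i[120:240,190:370],None,fx=4.4,fy=4.4,interpolation=cv2.INTER_CUBIC)[...,::-1])
P=cloud(c,d);m=((P[...,2]>.078)&(P[...,2]<.1)&(d>0)).astype(np.uint8);m[:125]=0;m[232:]=0;m[:,:198]=0;m[:,362:]=0
n,l,s,ce=cv2.connectedComponentsWithStats(m);cc=[]
for k in range(1,n):
    if s[k,4]>100:
        q=P[l==k];r=cv2.minAreaRect(q[:,:2].astype(np.float32)*1000);print(s[k],r);cc.append((np.array(r[0]),q[:,:2].mean(0)*1000))
if len(cc)==2: print('dist',np.linalg.norm(cc[0][0]-cc[1][0]),np.linalg.norm(cc[0][1]-cc[1][1]))
m=((P[...,2]>.143)&(P[...,2]<.16)&(d>0));m[:,:198]=0;m[:,362:]=0;m[:125]=0;m[232:]=0
q=P[m];print('keytop',len(q),np.median(q,0),cv2.minAreaRect(q[:,:2].astype(np.float32)*1000))
E
python3 go.py; python3 topm.py top16; cp top0.npz /tmp; python3 - <<'E'
from h import *
c=vision.calibration('top');P=cloud(c,np.load('top0.npz')['d']);m=((P[...,2]>.078)&(P[...,2]<.1)).astype(np.uint8);m[:125]=0;m[232:]=0;m[:,:198]=0;m[:,362:]=0
n,l,s,ce=cv2.connectedComponentsWithStats(m);q=[P[l==k][:,:2].mean(0)*1000 for k in range(1,n) if s[k,4]>100];print('initial mean dist',np.linalg.norm(q[0]-q[1]))
E
```

```text
t 16.07 q [ 0.84  0.59 -0.33  1.79  0.26  0.8  -0.45] tcp [ 0.4098 -0.3628  0.4082] F [ 0.3 -0.8  0.1] M [ 0.    0.   -0.02] gap 1.004
xdir [-0.0025  0.0019 -1.    ] yaw(tool y) 42.23
[329 132  23  58 556] ((594.2487182617188, -103.14952087402344), (154.67115783691406, 25.134300231933594), 12.960524559020996)
[210 161  22  59 546] ((521.1705932617188, 211.89244079589844), (154.80911254882812, 24.25211524963379), 12.99358081817627)
dist 323.4066325330205 322.29918096345085
keytop 105 [ 0.58213267 -0.04981589  0.15046707] ((581.799560546875, -51.42601776123047), (24.585905075073242, 26.110031127929688), 44.10745620727539)
initial mean dist 326.44661077826294
```

View pics/top16.png

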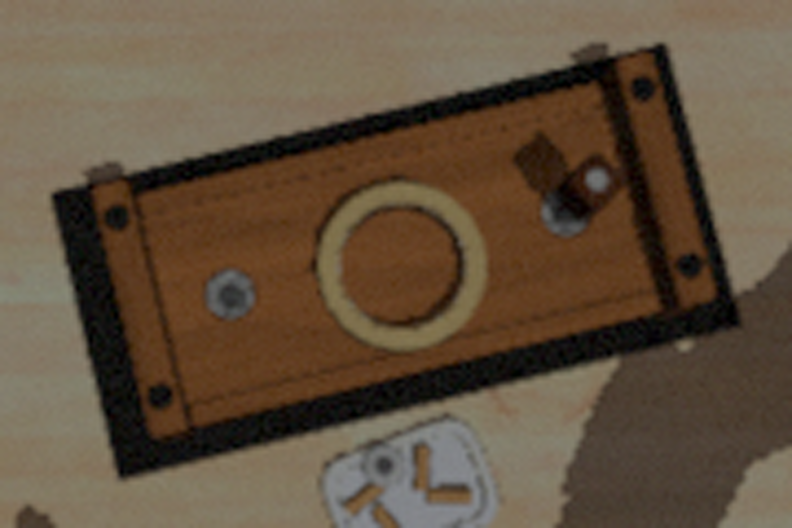

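```bash
python3 - <<'E'
from h import *
c=vision.calibration('top');I=[];D=[]
for k in range(8):
    i,d=vision.grab_frame('top');I.append(i.astype(float));d=d.copy();d[d==0]=np.nan;D.append(d)
i=np.mean(I,0);d=np.nanmedian(D,0);np.savez('topavg.npz',i=i,d=d)
P=cloud(c,d);a=np.radians(13.03);ex=np.array([np.cos(a),np.sin(a)]);ey=np.array([-np.sin(a),np.cos(a)])
def stats(P,tag):
    m=((P[...,2]>.08)&(P[...,2]<.096)).astype(np.uint8);m[:125]=0;m[232:]=0;m[:,:198]=0;m[:,362:]=0
    n,l,s,ce=cv2.connectedComponentsWithStats(m)
    for k in range(1,n):
        if s[k,4]>100:
            q=P[l==k];x=q[:,:2]@ex*1000;y=q[:,:2]@ey*1000
            print(tag,s[k,4],'y 2/98%',np.percentile(y,[2,50,98]).round(2),'mid',((np.percentile(y,2)+np.percentile(y,98))/2).round(2),'z',np.median(q[:,2]).round(4))
stats(P,'now');stats(cloud(c,np.load('top0.npz')['d']),'start')
im=cv2.resize(np.clip(i*1.5,0,255).astype(np.uint8)[120:210,300:370],None,fx=8,fy=6.6,interpolation=cv2.INTER_CUBIC);cv2.imwrite('pics/topavg.png',im[...,::-1])
# bolts: dark blobs on the cheek tops, cast at z=.088
def bolts(i,P,tag):
    hsv=i.astype(np.float32).max(-1);z=P[...,2]
    for (u,v) in[(216,169),(226,210),(336,140),(347,180)]:
        sub=hsv[v-5:v+6,u-5:u+6];w=np.clip(np.percentile(sub,70)*.75-sub,0,None);yy,xx=np.indices(sub.shape)
        # keep centre region
        r=np.hypot(xx-5,yy-5)<4.5;w=w*r;cu=(w*xx).sum()/w.sum()+u-5;cv_=(w*yy).sum()/w.sum()+v-5
        p=cast(c,cu,cv_,.088);print(tag,(round(cu,2),round(cv_,2)),'x',round(p[:2]@ex*1000,2),'y',round(p[:2]@ey*1000,2))
bolts(i,P,'now');bolts(np.load('top0.npz')['i'].astype(float),P,'start')
E
```

```text
now 544 y 2/98% [-245.92 -233.63 -223.  ] mid -234.46 z 0.0869
now 545 y 2/98% [ 77.28  88.67 100.28] mid 88.78 z 0.087
start 534 y 2/98% [-249.95 -237.81 -227.  ] mid -238.47 z 0.0872
start 541 y 2/98% [ 77.39  88.75 100.31] mid 88.85 z 0.087
now (np.float64(215.97), np.float64(168.98)) x 611.34 y 87.91
now (np.float64(225.86), np.float64(209.62)) x 501.7 y 87.69
now (np.float64(335.86), np.float64(139.57)) x 611.8 y -236.99
now (np.float64(346.78), np.float64(179.67)) x 502.01 y -237.49
start (np.float64(215.94), np.float64(168.98)) x 611.37 y 87.98
start (np.float64(225.83), np.float64(209.59)) x 501.77 y 87.76
start (np.float64(336.17), np.float64(139.54)) x 611.69 y -237.81
start (np.float64(347.3), np.float64(179.65)) x 501.75 y -238.83
```

View pics/topavg.png

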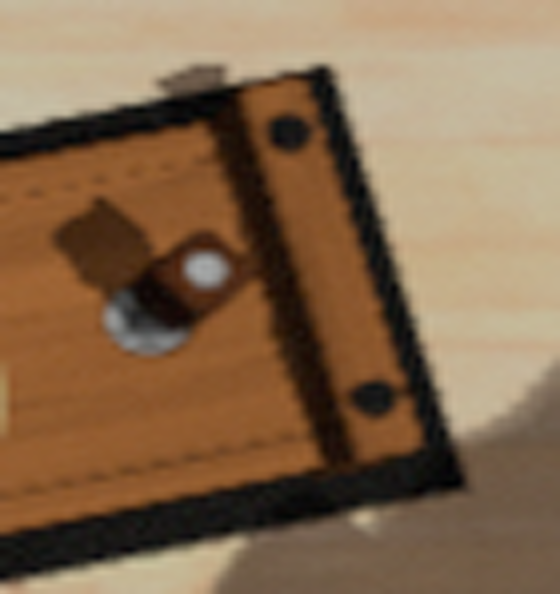

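```bash
python3 - <<'E'
from h import *
c=vision.calibration('top');a=np.radians(13.03);ex=np.array([np.cos(a),np.sin(a)]);ey=np.array([-np.sin(a),np.cos(a)])
def ring(i,u,v,tag):
    hsv=cv2.cvtColor(np.clip(i,0,255).astype(np.uint8),cv2.COLOR_RGB2HSV);m=(hsv[v-11:v+12,u-11:u+12,1]<90).astype(np.uint8)
    n,l,s,ce=cv2.connectedComponentsWithStats(m);k=1+np.argmax(s[1:,4]);p=cast(c,ce[k,0]+u-11,ce[k,1]+v-11,.0365)
    y=p[:2]@ey*1000;print(tag,s[k],ce[k].round(2)+[u-11,v-11],'x',round(p[:2]@ex*1000,2),'y',round(y,2));return y
A=ring(np.load('topavg.npz')['i'],242,187,'A now');B=ring(np.load('top0.npz')['i'].astype(float),319,168,'B start')
print('A-B',A-B,'cheekA-A',88.8-A,'B-cheekB start',B+238.47,'B-cheekB now',B+234.46)
E
```

```text
A now [  6   5  11  12 101] [241.89 186.45] x 556.19 y 33.26
B start [ 5  6 11 11 99] [318.1  167.67] x 556.39 y -181.92
A-B 215.17993189449138 cheekA-A 55.542788244775906 B-cheekB start 56.547279860732715 B-cheekB now 52.537279860732724
```

Cheek-to-cheek spacing shrank about 4.0 mm and the gap now reads 0–0.5 mm, which is too close to the limit for this accuracy. I'll regrip, centred this time, and confirm the hard stop by torque.

```bash
python3 go.py .5822 -.0515 .405
```

```text
t 16.52 q [ 0.84  0.59 -0.33  1.79  0.26  0.8  -0.45] tcp [ 0.4125 -0.3601  0.4095] F [0.1 0.6 0.5] M [-0.03  0.04  0.06] gap 1.002
xdir [-1.e-04  9.e-04 -1.e+00] yaw(tool y) 42.38
delta tool mm [   4.8  333.4 -113.6] shares [ 0.032  2.223 -0.757] rows>= 8.447019297671476
```

Emit:
play_rows(
  series="1 0 0.2 -0.068 0 0 0;1 0 0.25 -0.085 0 0 0;1 0 0.25 -0.085 0 0 0;1 0 0.25 -0.085 0 0 0;1 0 0.25 -0.085 0 0 0;1 0 0.25 -0.085 0 0 0;1 0 0.25 -0.085 0 0 0;1 0 0.25 -0.085 0 0 0;1 0 0.25 -0.085 0 0 0;1 0 0.02 -0.008 0 0 0",
)

```text
clock: 17.35
tcp_pos: [0.585, -0.043, 0.4103]
tool_rot: [0.649, 0.285, 0.648, -0.279]
force: [0.7, 1.2, 0.3]
finger_gap: 1.001
```

Emit:
play_rows(
  series="1 0 0 0 0 0 0;1 0 0 0 0 0 0",
)

```text
clock: 17.52
tcp_pos: [0.5818, -0.0532, 0.4095]
tool_rot: [0.647, 0.285, 0.647, -0.286]
force: [-0.2, -0.8, -0.5]
finger_gap: 1.001
```

```bash
python3 go.py .5822 -.0515 .300
```

```text
t 17.52 q [ 0.18  0.64 -0.29  1.68  0.23  0.86 -1.04] tcp [ 0.5818 -0.0532  0.4095] F [-0.2 -0.8 -0.5] M [-0.07  0.02  0.02] gap 1.001
xdir [-1.e-03 -9.e-04 -1.e+00] yaw(tool y) 42.32
delta tool mm [109.5   1.6  -1. ] shares [ 0.73   0.011 -0.007] rows>= 2.6270034485275904
```

Emit:
play_rows(
  series="1 0.2 0.005 0 0 0 0;1 0.22 0.004 -0.005 0 0 0;1 0.22 0 0 0 0 0;1 0.08 0 0 0 0 0;1 0.04 0 0 0 0 0;1 0 0 0 0 0 0;1 0 0 0 0 0 0",
)

```text
clock: 18.1
tcp_pos: [0.5826, -0.0535, 0.2965]
tool_rot: [0.647, 0.287, 0.646, -0.287]
force: [-0.5, 0.9, -0.6]
finger_gap: 1.0
```

```bash
python3 go.py .5822 -.0515 .274;python3 -c "
from h import *
s=status.get_state();T=rot(s['tool_rot']).as_matrix()
i,d=vision.grab_frame('wrist');c=vision.calibration('wrist');cv2.imwrite('pics/w17.png',i[...,::-1])
P=cloud(c,d);L=((P-s['tcp_pos'])@T)*1000
for v in range(205,240,6): print(v,L[v,250].round(1))
"
```

```text
t 18.1 q [ 0.15  0.79 -0.24  1.78  0.3   0.61 -1.1 ] tcp [ 0.5826 -0.0535  0.2965] F [-0.5  0.9 -0.6] M [ 0.05  0.   -0.02] gap 1.0
xdir [ 9.e-04 -7.e-04 -1.e+00] yaw(tool y) 42.12
delta tool mm [22.5  1.  -1.8] shares [ 0.15   0.007 -0.012] rows>= 0.5420724208912026
205 [221.2   8.4  -0.7]
211 [204.2  11.   -0.6]
217 [185.7  15.   -0.6]
223 [178.4  14.8  -0.6]
229 [171.8  14.6  -0.6]
235 [164.4  15.   -0.6]
```

View pics/w17.png

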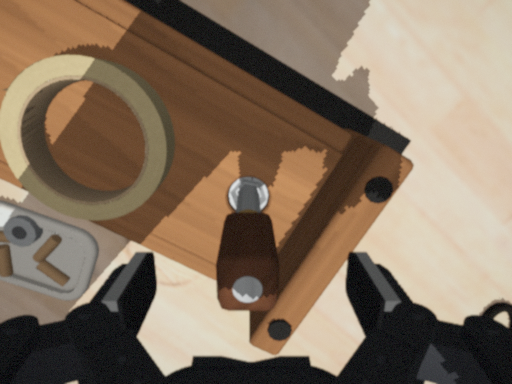

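Emit:
play_rows(
  series="1 0.03 0.006 -0.011 0 0 0;1 0.06 0.005 0 0 0 0;1 0.06 0 0 0 0 0;1 0 0 0 0 0 0;1 0 0 0 0 0 0;-1 0 0 0 0 0 0;-1 0 0 0 0 0 0;-1 0 0 0 0 0 0;-1 0 0 0 0 0 0;-1 0 0 0 0 0 0",
)

```text
clock: 18.98
tcp_pos: [0.5828, -0.0501, 0.2735]
tool_rot: [0.647, 0.286, 0.646, -0.286]
force: [-1.7, 0.6, 6.1]
finger_gap: 0.299
```

Emit:
play_rows(
  series="-1 0 0 0 0 0 0;-1 0 0 0 0 0 0;-1 0 0 0 0 0 0",
)

```text
clock: 19.23
tcp_pos: [0.5829, -0.0503, 0.2734]
tool_rot: [0.647, 0.287, 0.646, -0.287]
force: [0.2, -1.4, -0.5]
finger_gap: 0.298
```

```bash
python3 go.py .5822 -.0515 .274;python3 -c "
from h import *
s=status.get_state();print(s['tau'].round(3));T=rot(s['tool_rot']).as_matrix()
i,d=vision.grab_frame('wrist');c=vision.calibration('wrist');cv2.imwrite('pics/w18.png',cv2.resize(i[140:260,180:330],None,fx=5,fy=5,interpolation=cv2.INTER_CUBIC)[...,::-1])
P=cloud(c,d);L=((P-s['tcp_pos'])@T)*1000
for v in range(205,240,6): print(v,L[v,250].round(1))
"
```

```text
t 19.23 q [ 0.14  0.82 -0.22  1.79  0.31  0.56 -1.12] tcp [ 0.5829 -0.0503  0.2734] F [ 0.2 -1.4 -0.5] M [-0.19 -0.26 -0.02] gap 0.298
xdir [ 7.e-04 -3.e-04 -1.e+00] yaw(tool y) 42.19
delta tool mm [-0.6 -1.3  0.5] shares [-0.004 -0.009  0.003] rows>= 0.036589407271806755
[-3.7800e-01 -5.4085e+01 -2.2210e+00 -9.8170e+00 -1.6500e-01  2.5500e-01
  2.6000e-02]
205 [228.2   5.4  -0.8]
211 [216.7   5.7  -0.8]
217 [206.5   6.   -0.8]
223 [198.8   5.6  -0.7]
229 [184.6   8.4  -0.7]
235 [171.1  11.5  -0.7]
```

View pics/w18.png

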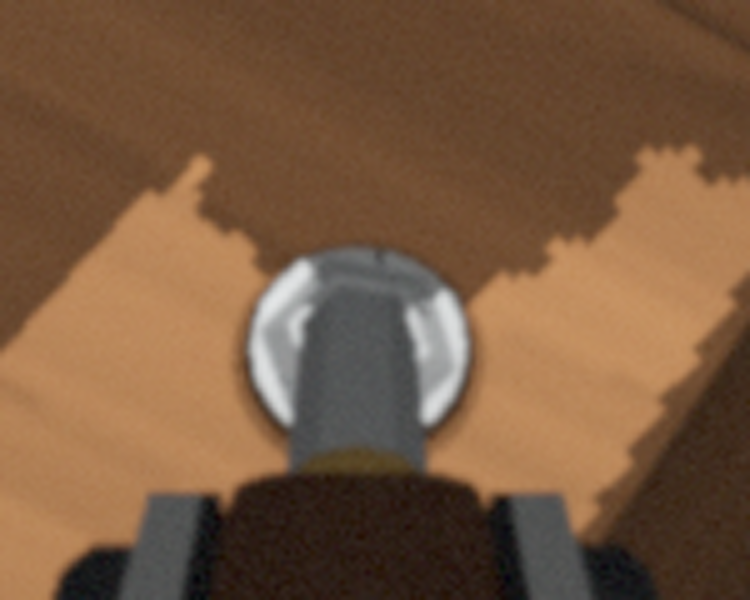

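Emit:
play_rows(
  series="-1 0 0 0.001 0.15 0 0;-1 0 0 0.001 0.15 0 0;-1 0 0 0 0 0 0",
)

```text
clock: 19.53
tcp_pos: [0.5829, -0.0503, 0.2733]
tool_rot: [0.622, 0.337, 0.622, -0.337]
force: [0.4, 0.3, -0.7]
finger_gap: 0.294
```

```bash
cat > chk.py <<'E'
from h import *
import sys
s=status.get_state();print('tau7',s['tau'][6].round(3),'M',s['ft_torque'].round(2))
i,d=vision.grab_frame('wrist');cv2.imwrite(f'pics/{sys.argv[1]}.png',cv2.resize(i[180:245,210:290],None,fx=8,fy=8,interpolation=cv2.INTER_CUBIC)[...,::-1])
E
python3 go.py; python3 chk.py w19
```

```text
t 19.53 q [ 0.11  0.82 -0.18  1.8   0.26  0.55 -1.23] tcp [ 0.5829 -0.0503  0.2733] F [ 0.4  0.3 -0.7] M [-0.08 -0.23  0.02] gap 0.294
xdir [ 2.e-04 -5.e-04 -1.e+00] yaw(tool y) 33.09
tau7 -0.531 M [-0.08 -0.23  0.02]
```

View pics/w19.png

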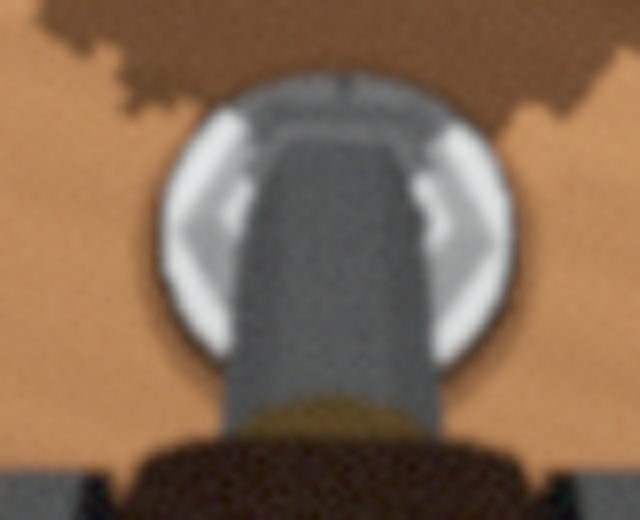

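Emit:
play_rows(
  series="-1 0 0 0.0007 0.1 0 0;-1 0 0 0.0007 0.1 0 0;-1 0 0 0.0007 0.1 0 0;-1 0 0 0 0 0 0",
)

```text
clock: 19.92
tcp_pos: [0.5831, -0.0506, 0.2733]
tool_rot: [0.594, 0.384, 0.594, -0.384]
force: [2.6, -0.3, -0.3]
finger_gap: 0.296
```

```bash
python3 go.py; python3 chk.py w20
```

```text
t 19.92 q [ 0.09  0.82 -0.14  1.8   0.2   0.54 -1.33] tcp [ 0.5831 -0.0506  0.2733] F [ 2.6 -0.3 -0.3] M [-0.2  -0.39  0.03] gap 0.296
xdir [ 4.e-04 -3.e-04 -1.e+00] yaw(tool y) 24.25
tau7 -0.358 M [-0.2  -0.39  0.03]
```

View pics/w20.png

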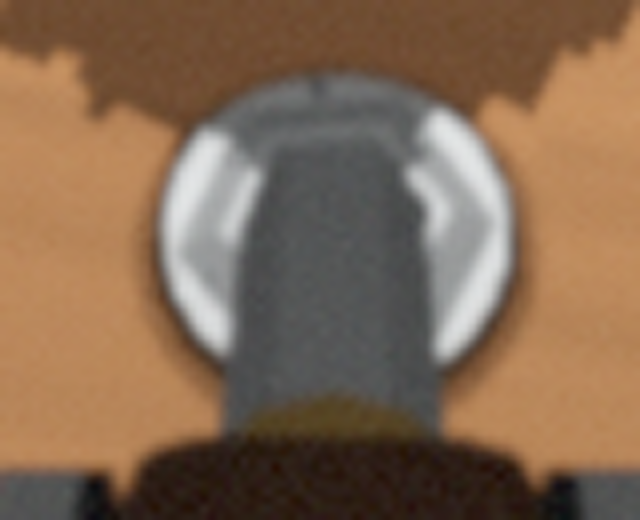

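Emit:
play_rows(
  series="-1 0 0 0.0007 0.1 0 0;-1 0 0 0.0007 0.1 0 0;-1 0 0 0 0 0 0",
)

```text
clock: 20.22
tcp_pos: [0.5833, -0.0508, 0.2733]
tool_rot: [0.573, 0.414, 0.573, -0.414]
force: [1.8, -0.9, -0.9]
finger_gap: 0.297
```

```bash
python3 go.py; python3 chk.py w21
```

```text
t 20.22 q [ 0.07  0.82 -0.11  1.8   0.16  0.54 -1.4 ] tcp [ 0.5833 -0.0508  0.2733] F [ 1.8 -0.9 -0.9] M [-0.21 -0.46  0.03] gap 0.297
xdir [ 7.e-04 -3.e-04 -1.e+00] yaw(tool y) 18.29
tau7 -0.409 M [-0.21 -0.46  0.03]
```

View pics/w21.png

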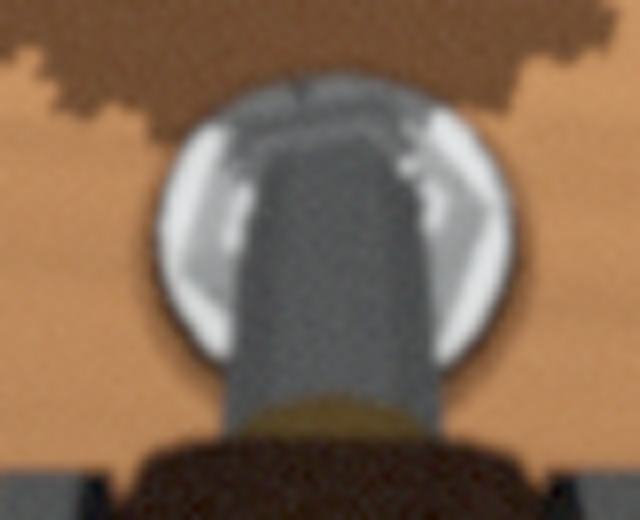

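```bash
cat > kyaw.py <<'E'
from h import *
import sys
s=status.get_state();T=rot(s['tool_rot']).as_matrix()
i,d=vision.grab_frame('wrist');c=vision.calibration('wrist');cv2.imwrite(f'pics/{sys.argv[1]}.png',np.clip(cv2.resize(i[170:384,150:360],None,fx=2.8,fy=2.8,interpolation=cv2.INTER_CUBIC).astype(float)*1.7,0,255).astype(np.uint8)[...,::-1])
L=((cloud(c,d)-s['tcp_pos'])@T)*1000
def fit(m,nm):
    q=L[m];
    if len(q)<20: print(nm,len(q));return
    A=np.c_[q[:,0],q[:,2],np.ones(len(q))];co,*_=np.linalg.lstsq(A,q[:,1],rcond=None);r=q[:,1]-A@co
    for _ in range(3):
        k=abs(r)<1.0;co,*_=np.linalg.lstsq(A[k],q[k,1],rcond=None);r=q[:,1]-A@co
    print(nm,len(q),k.sum(),'yaw deg',np.degrees(np.arctan(co[1])).round(2),'lean deg',np.degrees(np.arctan(co[0])).round(2),'y0 at z0',(np.median(q[:,1])).round(2),'rms',r[k].std().round(2))
fit((abs(L[...,2])<10)&(L[...,0]>125)&(L[...,0]<180)&(L[...,1]>5)&(L[...,1]<22),'grip')
fit((abs(L[...,2])<3)&(L[...,0]>205)&(L[...,0]<240)&(L[...,1]>0)&(L[...,1]<12),'shank')
E
python3 kyaw.py k1
```

```text
grip 3079 3006 yaw deg -0.62 lean deg 0.05 y0 at z0 11.37 rms 0.37
shank 222 196 yaw deg 0.4 lean deg 0.02 y0 at z0 5.57 rms 0.21
```

View pics/k1.png

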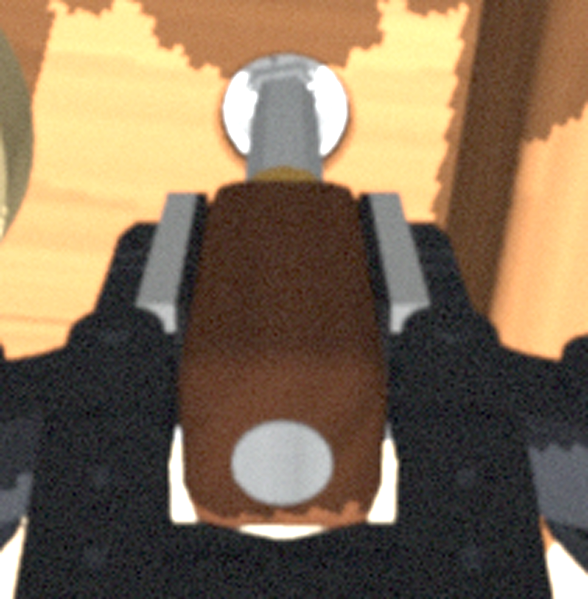

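Emit:
play_rows(
  series="-1 0 0 0.0007 0.1 0 0;-1 0 0 0.0007 0.1 0 0;-1 0 0 0.0007 0.1 0 0;-1 0 0 0 0 0 0;-1 0 0 0 0 0 0",
)

```text
clock: 20.73
tcp_pos: [0.5834, -0.0511, 0.2733]
tool_rot: [0.539, 0.458, 0.539, -0.457]
force: [1.8, -1.1, -1.7]
finger_gap: 0.294
```

```bash
python3 go.py; python3 chk.py w22; python3 kyaw.py k2
```

```text
t 20.73 q [ 0.05  0.82 -0.07  1.8   0.11  0.53 -1.5 ] tcp [ 0.5834 -0.0511  0.2733] F [ 1.8 -1.1 -1.7] M [-0.3  -0.58 -0.01] gap 0.294
xdir [ 8.e-04 -1.e-04 -1.e+00] yaw(tool y) 9.36
tau7 -0.051 M [-0.3  -0.58 -0.01]
grip 3074 3005 yaw deg -0.7 lean deg 0.18 y0 at z0 11.3 rms 0.37
shank 224 199 yaw deg 0.94 lean deg 0.06 y0 at z0 5.54 rms 0.23
```

View pics/w22.png

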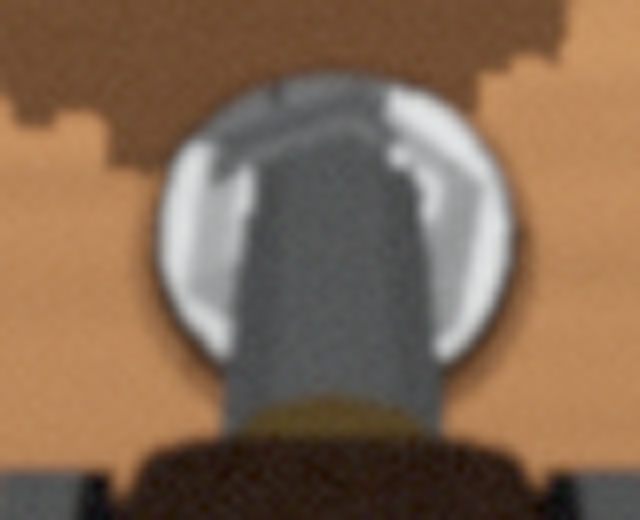

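```bash
python3 -c "
import cv2,numpy as np
a=[]
for f in ['w10','w11']:
    a.append(cv2.imread(f'pics/{f}.png')[180:245,215:285])
w=cv2.imread('pics/w12.png');w=cv2.resize(w,None,fx=1/3,fy=1/3,interpolation=cv2.INTER_AREA);a.append(w[40:105,15:85])
a.append(np.load('w13.npz')['i'][...,::-1][180:245,215:285])
o=[]
for t in a:
    t=cv2.resize(np.ascontiguousarray(t),None,fx=5.6,fy=5.6,interpolation=cv2.INTER_CUBIC)
    g=cv2.cvtColor(t,cv2.COLOR_BGR2LAB);g[...,0]=cv2.createCLAHE(3,(4,4)).apply(g[...,0]);o.append(cv2.cvtColor(g,cv2.COLOR_LAB2BGR))
cv2.imwrite('pics/marks2.png',np.vstack([np.hstack(o[:2]),np.hstack(o[2:])])[:600*2])
print(np.vstack([np.hstack(o[:2]),np.hstack(o[2:])]).shape)"; python3 -c "
import cv2;i=cv2.imread('pics/marks2.png');cv2.imwrite('pics/marks2.png',cv2.resize(i,(646,600)))"
```

```text
(728, 784, 3)
```

View pics/marks2.png

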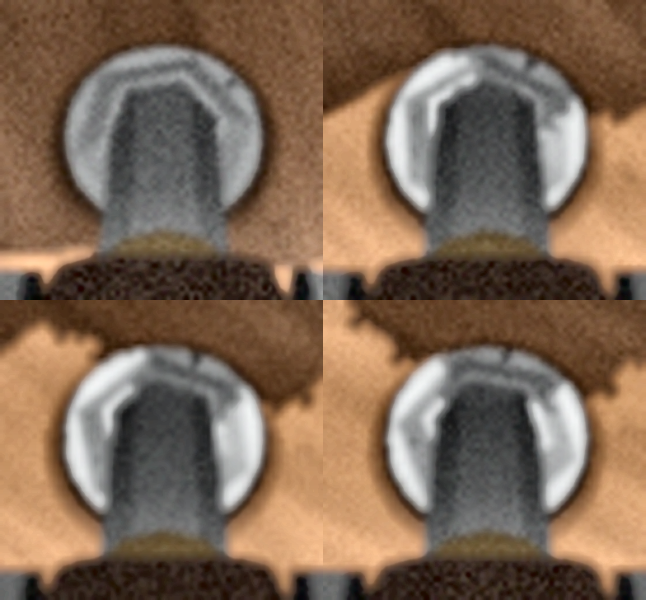

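Rim mark summary:

| State | Key lag behind drum | Drum world angle |
|---|---|---|
| Driving | about 12–13° | turning with the key |
| After ~124° of turning | 34–53°, then 24° after the regrip | fixed at 32±2° |

So the drum is on its hard stop. I'll back the key off into its free play with about 17° counter-clockwise, which doesn't drive the drum, then release.

Emit:
play_rows(
  series="-1 0 0 -0.001 -0.15 0 0;-1 0 0 -0.001 -0.15 0 0;-1 0 0 -0.001 -0.15 0 0;-1 0 0 -0.0007 -0.1 0 0;-1 0 0 0 0 0 0;-1 0 0 0 0 0 0",
)

```text
clock: 21.33
tcp_pos: [0.5832, -0.0507, 0.2734]
tool_rot: [0.599, 0.377, 0.598, -0.376]
force: [2.2, -1.8, -1.6]
finger_gap: 0.294
```

```bash
python3 go.py; python3 chk.py w23
```

```text
t 21.33 q [ 0.09  0.82 -0.15  1.8   0.21  0.54 -1.31] tcp [ 0.5832 -0.0507  0.2734] F [ 2.2 -1.8 -1.6] M [-0.34 -0.74  0.  ] gap 0.294
xdir [ 7.e-04  1.e-04 -1.e+00] yaw(tool y) 25.66
tau7 0.033 M [-0.34 -0.74  0.  ]
```

View pics/w23.png

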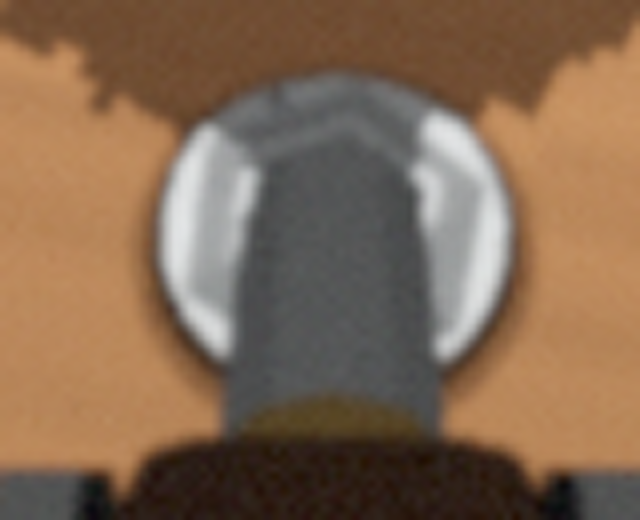

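Turning back dragged the drum with the wedged key: the mark is now at about 49°, 16° off the stop. I'll turn clockwise again, back to the stop and on until the key seats squarely on the next flats (tool yaw about −27°), then release with no torque.

Emit:
play_rows(
  series="-1 0 0 0.001 0.15 0 0;-1 0 0 0.001 0.15 0 0;-1 0 0 0.001 0.15 0 0;-1 0 0 0.001 0.15 0 0;-1 0 0 0.001 0.15 0 0;-1 0 0 0.001 0.15 0 0;-1 0 0 0 0 0 0",
)

```text
clock: 21.97
tcp_pos: [0.5834, -0.0513, 0.2734]
tool_rot: [0.494, 0.506, 0.493, -0.506]
force: [2.2, -1.3, -1.4]
finger_gap: 0.299
```

```bash
python3 go.py; python3 chk.py w24
```

```text
t 21.97 q [ 0.02  0.82 -0.02  1.8   0.04  0.53 -1.62] tcp [ 0.5834 -0.0513  0.2734] F [ 2.2 -1.3 -1.4] M [-0.37 -0.71 -0.1 ] gap 0.299
xdir [ 6.e-04 -6.e-04 -1.e+00] yaw(tool y) -1.43
tau7 -0.419 M [-0.37 -0.71 -0.1 ]
```

View pics/w24.png

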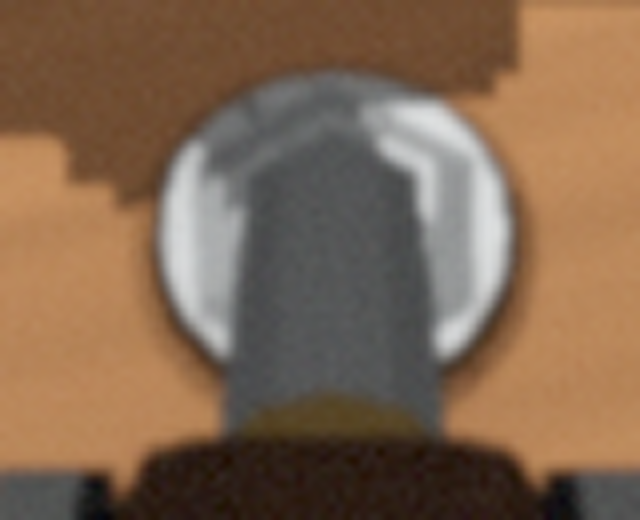

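Mark back at world ~33° (stop), key lagging 34°. Continuing clockwise ~26° to the seated orientation.

Emit:
play_rows(
  series="-1 0 0 0.001 0.15 0 0;-1 0 0 0.001 0.15 0 0;-1 0 0 0.001 0.15 0 0;-1 0 0 0.001 0.15 0 0;-1 0 0 0.001 0.15 0 0;-1 0 0 0.0007 0.1 0 0;-1 0 0 0 0 0 0;-1 0 0 0 0 0 0",
)

```text
clock: 22.68
tcp_pos: [0.5831, -0.0521, 0.2734]
tool_rot: [0.371, 0.602, 0.371, -0.602]
force: [2.7, -1.4, -0.6]
finger_gap: 0.3
```

```bash
python3 go.py; python3 chk.py w25;python3 kyaw.py k3
```

```text
t 22.68 q [-0.04  0.82  0.09  1.8  -0.13  0.52 -1.91] tcp [ 0.5831 -0.0521  0.2734] F [ 2.7 -1.4 -0.6] M [-0.35 -0.61  0.03] gap 0.3
xdir [ 3.e-04 -0.e+00 -1.e+00] yaw(tool y) -26.64
tau7 -0.052 M [-0.35 -0.61  0.03]
grip 3077 3010 yaw deg -0.6 lean deg 0.12 y0 at z0 11.05 rms 0.36
shank 214 189 yaw deg -0.26 lean deg 0.18 y0 at z0 5.32 rms 0.23
```

View pics/w25.png

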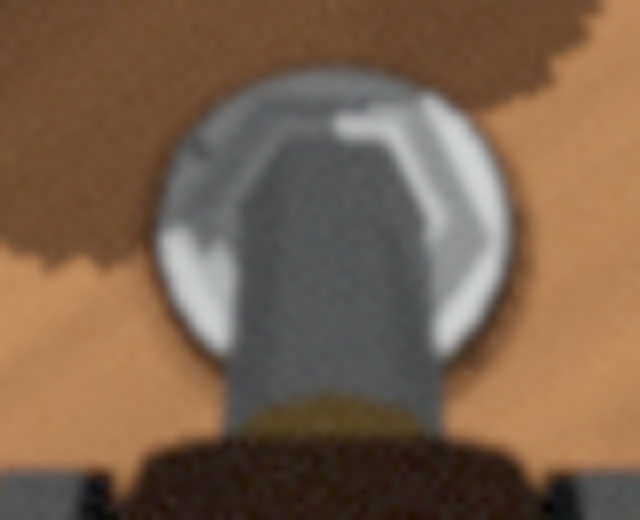

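The key and socket are aligned again, and the mark at (197,155) puts the drum at about 34° world, still at the stop. Releasing and rising.

Emit:
play_rows(
  series="1 0 0 0 0 0 0;1 0 0 0 0 0 0;1 0 0 0 0 0 0;1 0 0 0 0 0 0;1 0 0 0 0 0 0;1 0 0 0 0 0 0;1 0 0 0 0 0 0;1 -0.1 0 0 0 0 0;1 -0.2 0 0 0 0 0;1 -0.25 0 0 0 0 0",
)

```text
clock: 23.62
tcp_pos: [0.5821, -0.052, 0.3546]
tool_rot: [-0.369, -0.6, -0.372, 0.604]
force: [0.9, 0.1, 0.6]
finger_gap: 1.002
```

Emit:
play_rows(
  series="1 -0.25 0 0 0 0 0;1 -0.1 0 0 0 0 0;1 0 0 0 0 0 0",
)

```text
clock: 23.87
tcp_pos: [0.5843, -0.0526, 0.4128]
tool_rot: [0.372, 0.605, 0.369, -0.6]
force: [0.4, -0.2, -0.1]
finger_gap: 1.004
```

```bash
python3 go.py .42 -.36 .41; python3 -c "
from h import *
i,d=vision.grab_frame('wrist');cv2.imwrite('pics/w26.png',i[...,::-1])"
```

```text
t 23.87 q [-0.07  0.63  0.13  1.69 -0.1   0.82 -1.93] tcp [ 0.5843 -0.0526  0.4128] F [ 0.4 -0.2 -0.1] M [-0.02 -0.02  0.05] gap 1.004
xdir [ 8.9e-03 -5.0e-04 -1.0e+00] yaw(tool y) -26.81
delta tool mm [  1.5  -8.  348.5] shares [ 0.01  -0.053  2.323] rows>= 8.35950234091685
```

View pics/w26.png

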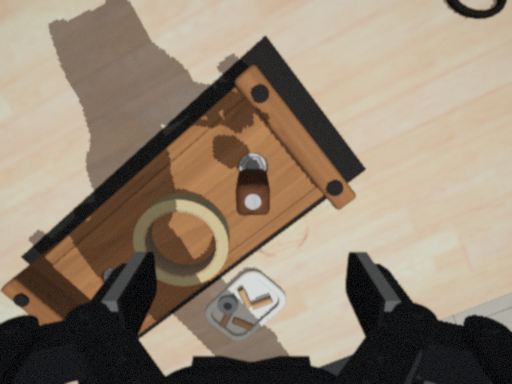

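Emit:
play_rows(
  series="1 0 -0.005 0.25 0 0 0;1 0 -0.005 0.25 0 0 0;1 0 -0.005 0.25 0 0 0;1 0 -0.005 0.25 0 0 0;1 0 -0.005 0.25 0 0 0;1 0 -0.005 0.25 0 0 0;1 0 -0.005 0.25 0 0 0;1 0 -0.005 0.25 0 0 0;1 0 -0.005 0.25 0 0 0;1 0 0 0 0 0 0",
)

```text
clock: 24.75
tcp_pos: [0.4188, -0.3581, 0.4071]
tool_rot: [-0.367, -0.602, -0.366, 0.607]
force: [-0.3, -1.4, -0.2]
finger_gap: 1.001
```

```bash
python3 - <<'E'
from h import *
c=vision.calibration('top');I=[];D=[]
for k in range(8):
    i,d=vision.grab_frame('top');I.append(i.astype(float));d=d.copy();d[d==0]=np.nan;D.append(d)
i=np.mean(I,0);d=np.nanmedian(D,0);np.savez('topavg2.npz',i=i,d=d)
a=np.radians(13.03);ex=np.array([np.cos(a),np.sin(a)]);ey=np.array([-np.sin(a),np.cos(a)])
def stats(P,tag):
    m=((P[...,2]>.08)&(P[...,2]<.096)).astype(np.uint8);m[:125]=0;m[232:]=0;m[:,:198]=0;m[:,362:]=0
    n,l,s,ce=cv2.connectedComponentsWithStats(m)
    for k in range(1,n):
        if s[k,4]>100:
            q=P[l==k];y=q[:,:2]@ey*1000
            print(tag,s[k,4],'y 2/98%',np.percentile(y,[2,50,98]).round(2),'mid',((np.percentile(y,2)+np.percentile(y,98))/2).round(2))
stats(cloud(c,d),'now');stats(cloud(c,np.load('topavg.npz')['d']),'prev')
P=cloud(c,d);m=((P[...,2]>.143)&(P[...,2]<.16));m[:,:198]=0;m[:,362:]=0;m[:125]=0;m[232:]=0
q=P[m];print('keytop',len(q),np.median(q,0),cv2.minAreaRect(q[:,:2].astype(np.float32)*1000))
cv2.imwrite('pics/topavg2.png',np.clip(cv2.resize(i[120:240,190:370],None,fx=4.4,fy=4.4,interpolation=cv2.INTER_CUBIC)*1.4,0,255).astype(np.uint8)[...,::-1])
i,d=vision.grab_frame('scene');cv2.imwrite('pics/s27.png',cv2.resize(i[120:300,160:360],None,fx=3.3,fy=3.3,interpolation=cv2.INTER_CUBIC)[...,::-1])
E
```

```text
now 545 y 2/98% [-245.88 -233.55 -223.09] mid -234.49
now 545 y 2/98% [ 77.3   88.68 100.33] mid 88.81
prev 544 y 2/98% [-245.92 -233.63 -223.  ] mid -234.46
prev 545 y 2/98% [ 77.28  88.67 100.28] mid 88.78
keytop 105 [ 0.58254777 -0.04978316  0.14899955] ((582.73291015625, -50.87001037597656), (25.55630111694336, 25.671323776245117), 62.15176010131836)
```

View pics/topavg2.png

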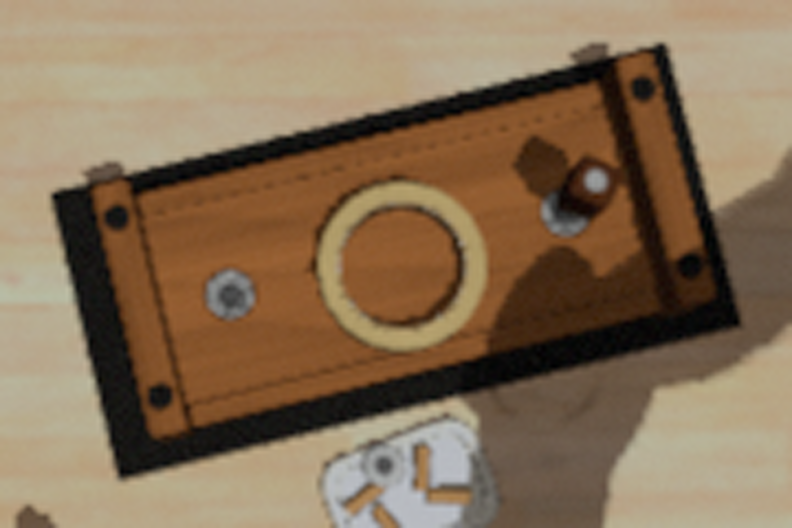

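View pics/s27.png

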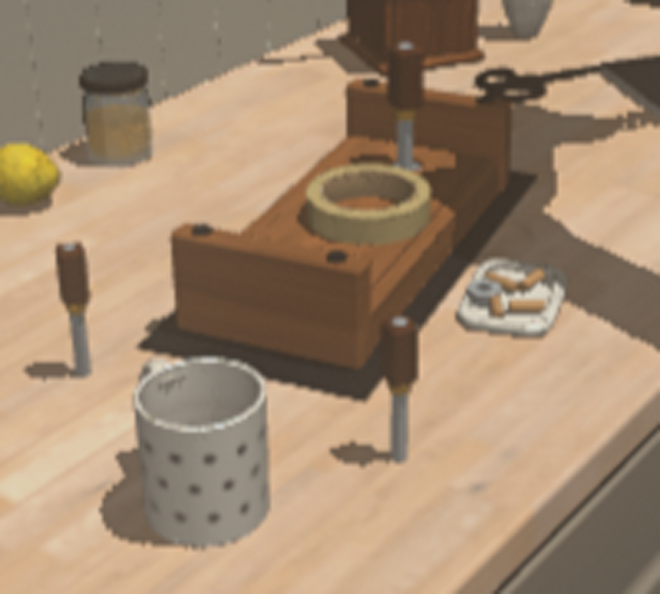

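```bash
python3 go.py; python3 -c "
from station import ctrl
print(ctrl.close_job())"
```

```text
t 25.2 q [ 0.55  0.59  0.08  1.8  -0.07  0.76 -1.37] tcp [ 0.4257 -0.3493  0.4082] F [-0.5  0.3  0.1] M [-0.02 -0.02 -0.01] gap 1.001
xdir [ 0.e+00  5.e-04 -1.e+00] yaw(tool y) -26.66
the job is handed in; nothing more can be done
None
```

The key now stands in the right-hand lock, that cheek looks drawn up to its stop, and the job was handed in at about 25 s. I pulled the key from the left lock, lined its flats up with the right socket by wrist camera, and lowered it in. It went in first try, without any feeling around. I then turned the lock clockwise about 124° to its hard stop, released, regripped once to check the stop, and moved the arm clear.

**Right cheek:** it moved in by about 4.0 mm. Its position after the final tightening agreed with the earlier stop to 0.03 mm. The absolute camera reading of the gap was only good to about 0–0.5 mm (limit 0.6 mm), so "closed" rests on that repeat position and on the drum no longer turning.

**Key:** upright at the end, with its top at 0.149 m, the same height reading as when it started fully seated in the left lock. Its axis reads about 1 mm from the lock's centre.

**Left joint, tape and mug:** the left cheek's position did not change. The tape and the mug look to be where they started in the final pictures; I did not measure them separately.

**Not as planned:**
- **Slipping at the stop:** the key slipped past the socket's flats twice at the stop, and the wrist moment readings never showed the stop clearly. I judged it from the rim mark on the drum instead.
- **Backing off:** a small turn back dragged the drum about 16° loose. I tightened it to the stop again before the final release.

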